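# Present the condenser arm to its open alignment stand

## Task

Get the condenser arm ready to go onto its alignment stand: first swing the saddle's clamp lever until it sticks straight out to the side, square to the dovetail groove (there the jaw is open just wide enough), and leave it there. Then take the arm by its bar at the balance point, lift it level without tipping it, and turn and carry it over the stand, with its dovetail foot lined up above the saddle and its lens barrel above the round lamp window. Finish while still holding it there, level and still, foot about 3 cm above the jaws, so that I can check that it clears before it goes in: do not set it down or let go, and leave the other things on the bench where they are.

Things in the scene. Friction and masses are not known exactly. Their poses are not given: they have to be found in the camera images.
- condenser: condenser arm, loose, 0.46-0.73 kg: white cast bar, black upright lens barrel at one end, dovetail foot under the other; stands level on barrel and foot (undersides flush). 232 mm long without its thumbscrew. Origin: on the underside plane, below the balance point (centre of mass); x along the bar from foot to barrel, z up. Bar 20 mm wide (y), from z = 18 to 40 mm, flat sides bare from x = -100 to +27 mm
- condenser_balance (a point): the balance point, in the middle of the bar's section, 29 mm above the arm's underside, 58 mm from the barrel's axis towards the foot (28 mm from the rim of the barrel's collar); axes as the arm's. To grip there, the middle of the finger pads is within 16 mm of it along the bar
- condenser_foot (a point): centre of the underside of the dovetail foot, at x = -122 mm, z = 0 in the arm's frame. The foot is 42 mm long (along x), 36 mm wide, 18 mm high up to the bar
- condenser_lens (a point): centre of the underside of the lens barrel, at x = +58 mm, z = 0 in the arm's frame, 180 mm from the foot's centre. Barrel 50 mm across, 56 mm tall; white collar 60 mm across round it at 20 to 38 mm height, thumbscrew sticking out to x = +102 mm
- stand: alignment stand, fixed: grey base plate 300 x 130 mm, 15 mm high, an aluminium saddle at one end, a round lamp window at the other. Origin on the bench under the saddle's middle; x from saddle to lamp along the dovetail groove, y to the lever's side, z up. Plate from x = -58 to +243, y = -58 to +73 mm. Its place and heading vary
- stand_saddle (a point): middle of the saddle's groove at the height of the jaw tops, 57 mm above the bench; axes as the stand's. Saddle 48 mm long, fixed jaw on the -y side, sliding jaw on the +y side that the lever draws back, 8 mm a quarter turn
- stand_lamp (a point): middle of the lamp window (white disc 56 mm across in a steel bezel 76 mm across), 26.5 mm above the bench, at x = +180 mm, y = 0 in the stand's frame
- lever (a joint): clamp lever's angle (rad) about an upright axis, range 0 to 2.1. At 0 (clamped) it points along the groove away from the lamp (stand's -x); it grows clockwise seen from above; at 1.571 it points straight out to the stand's +y, square to the groove, jaw open by 8 mm. No spring: stays where left; takes about 1.5 N at the knob
- lever_knob (a point): middle of the upright black knob on the lever's end, 80 mm from the hinge axis, 82 mm above the bench: 18 mm across, from 57 to 97 mm above the bench, standing on the flat lever 12 mm wide
- lever_hinge (a point): the lever's hinge axis, at x = 0, y = +55 mm in the stand's frame, 57 mm above the bench; axes as the stand's
- objective: a bare metal microscope objective, 30 mm across, 48 mm tall, standing near the robot between the condenser arm and the stand; loose, leave alone. Origin under its middle
- oil_bottle: a small amber bottle with a black cap, 30 mm across, 62 mm tall, standing between the condenser arm and the stand, farther out; loose, leave alone. Origin under its middle
- screwdriver: a grey-handled screwdriver 170 mm long, lying near the robot in front of the stand; loose, leave alone. Origin under its middle
- plain_bar: a straight aluminium bar 180 x 20 x 16 mm with four screw holes and nothing mounted on it, lying far out on the right; not the condenser arm; loose, leave alone. Origin under its middle
- dishes: a stack of two clear round culture dishes, 94 mm across, 30 mm tall, far out behind the stand; loose, leave alone. Origin under its middle
- slide_box: a grey slide box 102 x 177 x 36 mm, far left; loose, leave alone. Origin under its middle
- console: the white joystick console, fixed, 170 x 200 mm, 62 mm tall at the back with a black joystick up to about 105 mm, on the left near the robot. Origin under its middle
Things that resemble listed ones, but are neither listed nor needed, are in the scene too. Of the things shaped like the condenser, the white one is meant.

How it is judged:
By the outcome, as a careful person would: the job done as asked, in the order asked, and still so for the second after the job is handed in, while the arm keeps its last pose, push and grip.
It also fails if it takes over 59 s, if anything falls off the work surface, if the arm or the gripper's body presses on something with over 40 N, if the wrist force passes 120 N, or if a joint passes its speed limit or range.

## Robot

A 6-joint arm with a two-finger parallel gripper is mounted at the origin on the work surface. World frame = base frame: x ahead of the robot, y to its left, z up, the work surface at z = 0. Lengths are in m, angles in rad, forces in N, time in s.
With the tool pointing down it reaches from about 0.375 to 0.9 m from the base axis. Payload 3.1 kg.
Tool frame: the origin (TCP) lies at the very end of the fingers, on their centre line; the grasp point (between the pads) lies 19 mm behind it (tcp_to_grasp is the distance from the TCP to the grasp point, in m); z points along the fingers, y is the direction in which the jaws open and shut (so a half turn about z gives the same grasp; the last joint's range is limited). The gripper opens to 85 mm and grips with 20 to 120 N. Pads are 22 mm wide; open, the fingers measure 114 mm over their backs; the gripper's body (76 mm by 85 mm) begins 54 mm behind the grasp point. The pads swing forward as they close: fully open they stand 13 mm farther back than shut.
Start: joints at [-1.347, 0.527, 1.433, -0, 1.181, -0.178], TCP at [0.245, -0.575, 0.231] pointing down, gripper open.
Joint ranges: [-3.08, 3.08], [-0.75, 2.2], [0.22, 2.44], [-1.43, 4.57], [0, 2.65], [-2.85, 2.85]. Speed limits (rad/s): [2.79, 2.79, 3.14, 3.14, 3.14, 3.14].

## Interface

Orientations are given as a unit quaternion [x, y, z, w].
In Python, from station import sense, snapshot, camera_info, sign_off, tcp_to_grasp gives the robot as it stands.
- The arm moves only by the shell command python3 -m inch 'ROWS' [FORCE]. ROWS is JSON, a list of rows, each a list of 3 entries, a list of its own where there are three numbers: the closure, from -1 (fully open) to 1 (shut), so that 0 is half open, then the shift along the tool's x, y, z normalised to -1 to 1, where 1 is 10 cm, then the turn, a rotation vector about the tool's x, y, z normalised to -1 to 1, where 1 is 360 degrees. In form: [[jaw, [dx, dy, dz], [ax, ay, az]], ...]. A call has 1 to 20 rows; each row is the pose to reach, as a shift and turn from the pose commanded when the call began, along the tool's axes at that moment, turning the shorter way round; what a row does not reach only later rows make up. A row lasts 1/10 s, in which the tool goes at most 50 mm and 8.59 degrees, less where a joint would pass 70% of its speed; a pose out of reach is approached as far as the arm can. A call with a number of a shift or a turn outside -1 to 1 is refused whole. A call with a gripper value outside its range is refused whole. The fingers move at their own pace and stop on an object; FORCE is the grip in N (left out, the last holds). Time passes only in rows, so rows that repeat a pose let the fingers close. It gives the time, the measured TCP pose, the force and the opening at its end, in the units of the state.
- sense(): the state, without advancing time (a new reading comes with each control period).
- snapshot(name): name is "scene" or "top" or "wrist"; returns (picture, depth): 420x560x3 uint8, blue, green, red; 420x560 float32, m along the optical axis (not along the pixel's ray), 0 where there is no reading.
- camera_info(name): a dict with "K" (3x3 intrinsics, pixels), "origin" and "orientation" of the camera in the world. Camera axes: x right, y down, z forward; pixel columns grow to the right and rows downward; lengths in m; the calibration is good to about 2 mm. The wrist camera is an equidistant fisheye: a pixel r from the principal point sees the ray r / f radians off the axis. A picture is of the moment at which its call begins: read the wrist's pose just before it. camera_info takes no time and is no camera call; for the wrist camera it gives the pose at the moment of the call.
- sign_off(): hands the job in, once; it reports no verdict.
The state is a dict: "t": time; "q": joint angles; "qd": joint speeds; "tau": joint torques, N m; "tcp_pos": TCP position; "tool_rot": TCP orientation; "force": force on the tool from outside, world axes, zero at the start; "ft_torque": the same for the moment, N m; "finger_gap": opening from 0.0 (shut) to 1.0 (fully open).
Only numpy, scipy, OpenCV 4.12 (cv2) and the standard library are available. Lean on these libraries where they do the work, as an engineer would, in place of code of your own. Each camera call takes 0.05 s, during which the arm holds its last target.

## Working session

There is one attempt and no reset: what is moved stays moved. The work goes in short steps, Python scripts to look and compute and a shell command to move; the robot and the scene stay as the last step left them, time stands still between calls to the robot, and variables do not carry over. Pictures are saved under pics/ and viewed, and the job is handed in when it is done.

```bash
mkdir -p pics; ls; python3 - <<'E'
from station import *
import cv2,numpy as np
print(sense()); print(tcp_to_grasp)
for n in("scene","top","wrist"):
    ci=camera_info(n); print(n,ci)
for n in("scene","top"):
    p,d=snapshot(n); cv2.imwrite(f"pics/{n}0.png",p); np.savez(f"pics/{n}0.npz",p=p,d=d)
E
```

```text
pics
{'t': 0.0, 'q': array([-1.34646960e+00,  5.28480237e-01,  1.43391385e+00,  2.06775375e-05,
        1.18137713e+00, -1.78488940e-01]), 'qd': array([-0.00142256, -0.00057062, -0.00100717, -0.00035358,  0.00123543,
        0.00092811]), 'tau': array([ 4.50089046e-04, -4.42340863e+01, -1.78024614e+01, -4.06588797e-04,
        8.13360763e-03, -1.32188779e-05]), 'tcp_pos': array([ 0.24488344, -0.57425032,  0.23032129]), 'tool_rot': array([ 9.79786120e-01,  2.00044928e-01, -1.54049729e-05, -1.08921205e-03]), 'force': array([ 0.0863625 , -0.20947114, -0.20377571]), 'ft_torque': array([ 0.04833282, -0.00182266, -0.04041585]), 'finger_gap': 1.0018072236118054}
0.0187
scene {'K': array([[513.81339863,   0.        , 282.23722949],
       [  0.        , 513.81339863, 210.89889626],
       [  0.        ,   0.        ,   1.        ]]), 'origin': array([ 1.2343212 , -0.54974555,  1.25226383]), 'orientation': array([ 0.83709748,  0.442957  , -0.14309766, -0.28736731])}
top {'K': array([[476.69813248,   0.        , 281.53285363],
       [  0.        , 476.69813248, 219.59983786],
       [  0.        ,   0.        ,   1.        ]]), 'origin': array([ 0.28581632, -0.06210945,  1.76506816]), 'orientation': array([ 0.71049094, -0.70104818,  0.04257498, -0.04383435])}
wrist {'K': array([[325.1922621 ,   0.        , 275.26156459],
       [  0.        , 325.1922621 , 210.15939946],
       [  0.        ,   0.        ,   1.        ]]), 'origin': array([ 0.31466637, -0.54506889,  0.37206698]), 'orientation': array([ 0.82522006, -0.54492987, -0.08301469,  0.12317404])}
```

View pics/scene0.png

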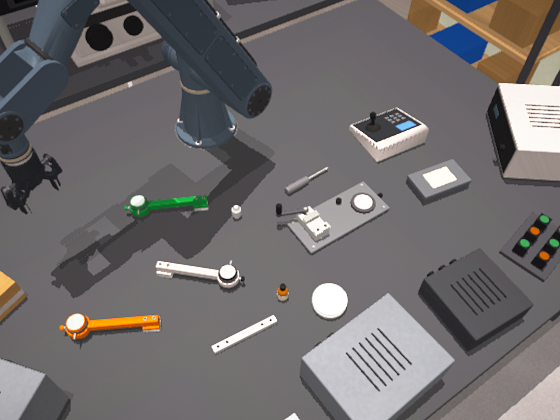

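View pics/top0.png

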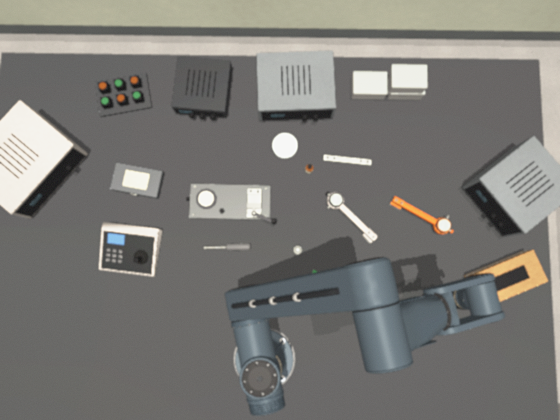

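The white condenser arm is at scene (163,268) foot to (228,273) barrel, and at top (370,235) to (336,200). The look-alikes are green at scene (165,205), orange at (110,325), and the plain bar at (245,333). The stand's saddle is at scene (313,225) and its lamp at (363,203). I'll enlarge both to confirm.

```bash
python3 - <<'E'
import cv2,numpy as np
s=cv2.imread("pics/scene0.png");t=cv2.imread("pics/top0.png")
cv2.imwrite("pics/c1.png",cv2.resize(s[170:320,140:400],None,fx=3,fy=3,interpolation=cv2.INTER_CUBIC))
cv2.imwrite("pics/c2.png",cv2.resize(t[130:260,180:390],None,fx=3.8,fy=3.8,interpolation=cv2.INTER_CUBIC))
E
```

```text
(no output)
```

View pics/c1.png

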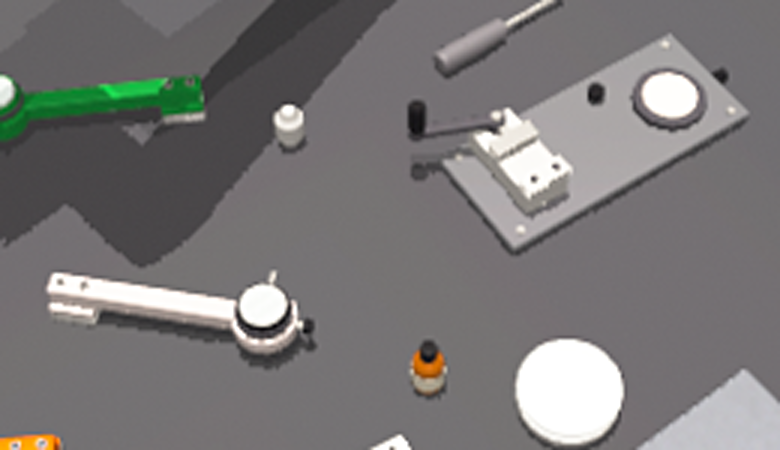

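View pics/c2.png

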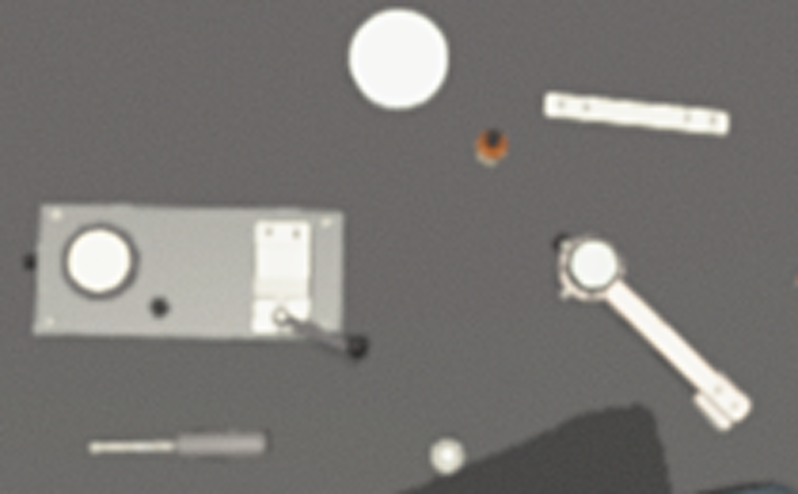

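```bash
cat > h.py <<'E'
import numpy as np,cv2
from scipy.spatial.transform import Rotation as R
from station import *
def ray(n,uv,ci=None):
    ci=ci or camera_info(n);K=ci["K"];uv=np.atleast_2d(np.asarray(uv,float))
    x=(uv[:,0]-K[0,2])/K[0,0];y=(uv[:,1]-K[1,2])/K[1,1]
    if n=="wrist":
        r=np.hypot(x,y)+1e-12;d=np.c_[np.sin(r)*x/r,np.sin(r)*y/r,np.cos(r)]
    else: d=np.c_[x,y,np.ones_like(x)]
    return ci["origin"],d@R.from_quat(ci["orientation"]).as_matrix().T
def onz(n,uv,z,ci=None):
    o,d=ray(n,uv,ci);return o+d*((z-o[2])/d[:,2])[:,None]
def proj(n,P,ci=None):
    ci=ci or camera_info(n);K=ci["K"];c=(np.atleast_2d(P)-ci["origin"])@R.from_quat(ci["orientation"]).as_matrix()
    if n=="wrist":
        r=np.hypot(c[:,0],c[:,1])+1e-12;th=np.arctan2(r,c[:,2]);xy=c[:,:2]/r[:,None]*th[:,None]
    else: xy=c[:,:2]/c[:,2:]
    return np.c_[xy[:,0]*K[0,0]+K[0,2],xy[:,1]*K[1,1]+K[1,2]]
def blobs(m,amin=20):
    n,l,s,c=cv2.connectedComponentsWithStats(m.astype(np.uint8),connectivity=4)
    return [(i,s[i],c[i]) for i in range(1,n) if s[i,4]>=amin],l
E
python3 - <<'E'
from h import *
for n,roi in(("top",(180,130,390,260)),("scene",(140,170,400,320))):
    p=np.load(f"pics/{n}0.npz")["p"];g=p.min(2)
    print(n)
    u0,v0,u1,v1=roi
    m=np.zeros(g.shape,bool);m[v0:v1,u0:u1]=True
    for thr in (190,):
        b,l=blobs(m&(g>thr),15)
        for i,s,c in b: print(thr,s,c.round(1))
    b,l=blobs(m&(p.max(2)<50),6)
    for i,s,c in b: print("dark",s,c.round(1))
p=np.load("pics/top0.npz")["p"]
print(p[200,180:280,1]); print(p[185:225,230,1])
E
```

```text
top
190 [272 133  26  25 513] [284.4 145. ]
190 [324 155  47  10 253] [346.9 159.5]
190 [246 188  16  30 401] [253.4 201.3]
190 [198 191  16  16 194] [205.5 198.1]
190 [331 194  11  11 106] [335.9 199. ]
190 [339 204  38  39 308] [359.  223.8]
190 [295 247   6   7  29] [297.1 249.9]
scene
190 [354 194  19  15 213] [362.8 201.3]
190 [140 196   4   9  32] [141.3 199.8]
190 [234 205   4   4  15] [235.6 206.6]
190 [298 206  21  16 141] [308.5 214.3]
190 [232 207   9   6  32] [236.1 210.1]
190 [306 217  25  19 236] [317.8 225.5]
190 [156 261  66  22 416] [188.6 268.7]
190 [220 265  16  14 167] [227.2 271.3]
190 [157 271  14   4  34] [163.2 272.7]
190 [235 271   6  11  18] [237.7 276.8]
190 [312 283  36  35 975] [329.3 299.9]
190 [354 294  46  26 676] [381.7 310.3]
190 [264 315  13   5  36] [270.9 317.6]
dark [378 194   4   3  10] [379.7 194.8]
dark [336 199   5   5  21] [338.  200.9]
dark [276 205   6  10  47] [278.2 209.6]
dark [223 278  10   3  12] [227.8 278.9]
dark [281 288   4   3  10] [282.5 288.8]
[101 106 106 106 106 101  83  68  69 112 164 180 182 181 181 171 137 138
 219 251 249 247 247 247 247 247 247 247 247 247 247 249 251 221 139 122
 146 174 182 182 182 183 180 182 182 183 184 182 185 186 184 182 184 184
 186 183 183 185 184 185 182 185 185 184 184 183 180 215 245 247 246 245
 245 245 245 245 246 246 246 247 247 208 170 183 185 185 185 187 186 169
 128 104 104 106 105 105 105 106 105 105]
[163 178 180 180 180 180 179 178 180 181 180 180 180 181 182 184 184 186
 185 185 186 186 189 186 188 187 188 187 188 188 188 191 182 157 116 102
 105 106 106 108]
```

```bash
python3 - <<'E'
from h import *
T=lambda uv,z:(onz("top",uv,z)[0]*1000).round(1)
S=lambda uv,z:(onz("scene",uv,z)[0]*1000).round(1)
print("lamp",T((205.5,198.1),.0265),S((362.8,201.3),.0265))
print("barrel top",T((335.9,199.0),.056),S((227.2,271.3),.056))
p=np.load("pics/top0.npz")["p"];d=np.load("pics/top0.npz")["d"]
g=cv2.cvtColor(p,cv2.COLOR_BGR2GRAY)
m=(g>145).astype(np.uint8);m[:, :185]=0;m[:180]=0;m[222:]=0;m[:,274:]=0
m=cv2.morphologyEx(m,cv2.MORPH_OPEN,np.ones((5,5)))
c=max(cv2.findContours(m,0,2)[0],key=cv2.contourArea)
r=cv2.minAreaRect(c);bx=cv2.boxPoints(r);print(r,bx.round(1).tolist())
W=onz("top",bx,.015);print((W*1000).round(1));
# bar: white blob top
mb=((p.min(2)>190)).astype(np.uint8);b,l=blobs(mb,200)
for i,s,cc in b:
    if abs(cc[0]-359)<2 and abs(cc[1]-223.8)<2:
        ys,xs=np.nonzero(l==i); 
        r=cv2.minAreaRect(np.c_[xs,ys].astype(np.float32));print(r)
        W=onz("top",cv2.boxPoints(r),.04);print((W*1000).round(1),np.linalg.norm(W-np.roll(W,1,0),axis=1))
        cc=(W.mean(0)*1000).round(1);print("bar rect ctr",cc)
        P=onz("top",np.c_[xs,ys],.04)[:,:2];u,s_,v=np.linalg.svd(P-P.mean(0));print("dir",v[0],np.degrees(np.arctan2(v[0][1],v[0][0])),P.mean(0))
# depth check
o=camera_info("top")
for nm,uv in dict(lamp=(205,198),barrel=(336,199),bar=(357,222),saddle=(254,196),plate=(230,200),bench=(300,220)).items():
    rr=ray("top",uv); print(nm, (rr[0]+rr[1][0]*d[uv[1],uv[0]]).round(4))
# knob scene & top
print("knob scene pix bbox centre at z .077",S((278.7,210),.077))
E
```

```text
lamp [575.7 224.5  26.5] [578.2 222.9  26.5]
barrel top [ 573.8 -254.    56. ] [ 575.7 -254.3   56. ]
((229.28912353515625, 201.27931213378906), (80.07023620605469, 33.90033721923828), 1.3019527196884155) [[188.89999389648438, 217.3000030517578], [189.60000610351562, 183.39999389648438], [269.70001220703125, 185.1999969482422], [268.8999938964844, 219.10000610351562]]
[[504.8 285.5  15. ]
 [632.4 287.4  15. ]
 [629.4 -11.6  15. ]
 [502.  -10.9  15. ]]
((357.2500305175781, 222.7500457763672), (48.08325958251953, 9.192387580871582), 45.0)
[[ 539.5 -259.8   40. ]
 [ 563.9 -283.6   40. ]
 [ 440.6 -406.7   40. ]
 [ 416.7 -382.9   40. ]] [0.17389209 0.03406991 0.17418327 0.03376849]
bar rect ctr [ 490.2 -333.3   40. ]
dir [-0.71937605 -0.69462083] -136.0029902808046 [ 0.48615732 -0.3397378 ]
lamp [0.5759 0.2261 0.0276]
barrel [ 0.5732 -0.254   0.0594]
bar [ 0.4927 -0.3328  0.0391]
saddle [0.5823 0.0441 0.0478]
plate [0.5721 0.1353 0.0127]
bench [ 0.5018 -0.1263  0.0025]
knob scene pix bbox centre at z .077 [494.4 -31.8  77. ]
```

```bash
python3 - <<'E'
import cv2,numpy as np
s=cv2.imread("pics/scene0.png");t=cv2.imread("pics/top0.png")
cv2.imwrite("pics/c3.png",np.hstack([cv2.resize(s[180:250,260:335],(390,364),interpolation=cv2.INTER_NEAREST),cv2.resize(t[180:250,215:290],(390,364),interpolation=cv2.INTER_NEAREST)]))
E
```

```text
(no output)
```

View pics/c3.png

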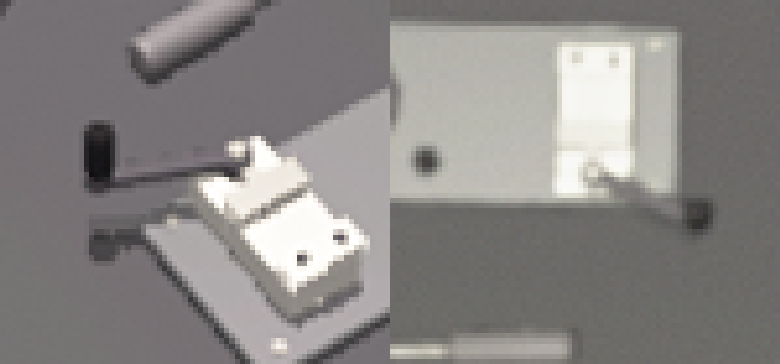

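```bash
cat >> h.py <<'E'
def rel(pos,yaw,q=None):
    """shift/turn to level tool-down pose at pos (m), tool-x heading yaw (deg), in row units"""
    s=sense();R0=R.from_quat(s["tool_rot"])
    a=np.radians(yaw);Rt=R.from_matrix(np.array([[np.cos(a),np.sin(a),0],[np.sin(a),-np.cos(a),0],[0,0,-1.]]))
    sh=R0.inv().apply(np.array(pos)-s["tcp_pos"])/.1
    tr=(R0.inv()*Rt).as_rotvec()/(2*np.pi)
    print("tcp",(s["tcp_pos"]*1000).round(1),"shift",sh.round(3),"turn",tr.round(4))
E
python3 - <<'E'
from h import *
T=lambda uv,z:(onz("top",uv,z)[0]*1000).round(1)
print("hinge top",T((253.8,213),.065),"knob top",T((274.2,221),.097))
rel([.4944,-.0318,.22],72.5)
rel([.4944,-.0318,.22],23.1)
# bar edges in top: per-row profile perpendicular to bar near the middle
p=np.load("pics/top0.npz")["p"].astype(np.float32).min(2)
b=np.array([.5745,-.254]);
for ang in (43,44,45,46):
    a=np.radians(ang);ex=np.array([np.cos(a),np.sin(a)]);ey=np.array([-ex[1],ex[0]])
    out=[]
    for sx in np.arange(-.135,-.045,.008):
        t=np.arange(-.03,.03,.0005)
        P=np.c_[b+sx*ex+t[:,None]*ey,np.full(len(t),.04)]
        uv=proj("top",P);v=cv2.remap(p,uv[:,0].astype(np.float32)[None],uv[:,1].astype(np.float32)[None],1)[0]
        w=np.clip(v-150,0,None);out.append((w*t).sum()/w.sum()*1000)
    print(ang,np.round(out,1))
E
```

```text
hinge top [517.3  42.5  65. ] knob top [485.5 -32.   97. ]
tcp [ 244.9 -574.3  230.5] shift [ 4.422 -4.013  0.113] turn [-0.0003 -0.0002 -0.1373]
tcp [ 244.9 -574.3  230.5] shift [ 4.422 -4.013  0.113] turn [-0.0003 -0.0001 -0.0001]
43 [-4.6 -4.2 -4.  -3.8 -3.4 -3.  -2.1 -2.  -1.6 -1.3 -0.7 -0.1]
44 [-2.2 -2.  -1.9 -1.8 -1.7 -1.3 -0.6 -0.6 -0.3 -0.2  0.2  0.7]
45 [0.1 0.2 0.1 0.1 0.1 0.3 1.  0.8 0.9 0.9 1.2 1.5]
46 [2.5 2.4 2.2 2.1 1.9 2.  2.5 2.2 2.1 2.  2.2 2.3]
```

```bash
python3 -m inch '[[-1,[1,-0.9,0],[0,0,0]],[-1,[1,-0.9,0],[0,0,0]],[-1,[1,-0.9,0],[0,0,0]],[-1,[1,-0.9,0],[0,0,0]]]'
python3 -m inch '[[-1,[1,-0.9,0],[0,0,0]],[-1,[1,-0.9,0],[0,0,0]],[-1,[1,-0.9,0],[0,0,0]],[-1,[1,-0.9,0],[0,0,0]]]'
python3 -m inch '[[-1,[1,-0.9,0],[0,0,0]],[-1,[1,-0.9,0],[0,0,0]],[-1,[1,-0.9,0],[0,0,0]],[-1,[1,-0.9,0],[0,0,0]]]'
python3 -c "
from h import *
rel([.4944,-.0318,.22],72.5)"
```

```text
t: 0.5
tcp_pos: [0.3027, -0.4474, 0.2307]
tool_rot: [0.979, 0.202, 0.0, -0.003]
force: [-0.2, 0.0, -0.3]
finger_gap: 0.998
t: 0.9
tcp_pos: [0.3589, -0.3271, 0.231]
tool_rot: [0.979, 0.202, -0.0, -0.002]
force: [0.5, 0.3, -0.6]
finger_gap: 1.001
t: 1.3
tcp_pos: [0.416, -0.2067, 0.2312]
tool_rot: [0.979, 0.202, 0.0, -0.0]
force: [-0.4, 0.8, -0.4]
finger_gap: 1.004
tcp [ 416.  -206.7  231.2] shift [ 1.413 -1.296  0.114] turn [-1.000e-04 -1.000e-04 -1.366e-01]
```

```bash
python3 -m inch '[[-1,[0.9,-0.8,0],[0,0,-0.137]],[-1,[0.9,-0.8,0],[0,0,-0.137]],[-1,[0.9,-0.8,0],[0,0,-0.137]],[-1,[0.9,-0.8,0],[0,0,-0.137]],[-1,[0.9,-0.8,0],[0,0,-0.137]],[-1,[0.9,-0.8,0],[0,0,-0.137]],[-1,[0.9,-0.8,0],[0,0,-0.137]]]'
python3 - <<'E'
from h import *
ci=camera_info("wrist");p,d=snapshot("wrist");cv2.imwrite("pics/w1.png",p);np.savez("pics/w1.npz",p=p,d=d,o=ci["origin"],q=ci["orientation"])
rel([.4944,-.0318,.22],72.5)
for n in("scene","top"):
    p,d=snapshot(n); cv2.imwrite(f"pics/{n}1.png",p)
E
```

```text
t: 2.0
tcp_pos: [0.4673, -0.1021, 0.2313]
tool_rot: [0.807, 0.59, -0.0, 0.001]
force: [-0.1, -0.8, -0.1]
finger_gap: 1.002
tcp [ 467.2 -101.9  231.3] shift [0.751 0.045 0.112] turn [ 0.0001  0.0001 -0.0009]
```

View pics/w1.png

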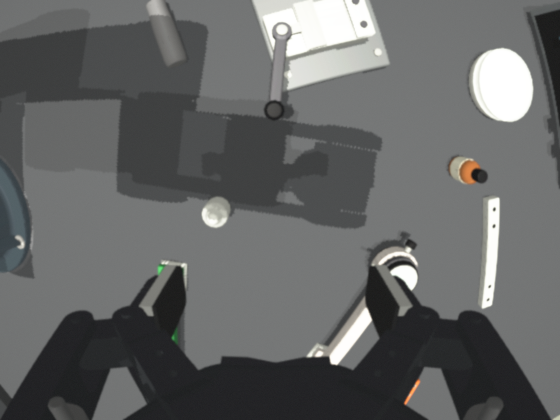

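View pics/scene1.png

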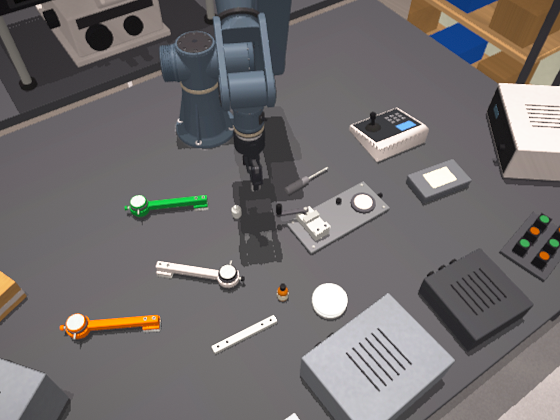

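The wrist view shows the knob top at (274,109), the hinge screw at (283,31), the condenser barrel at (404,276) and the objective at (216,211).

```bash
python3 - <<'E'
from h import *
z=np.load("pics/w1.npz");ci=dict(camera_info("wrist"));ci["origin"]=z["o"];ci["orientation"]=z["q"]
W=lambda uv,h:(onz("wrist",uv,h,ci)[0]*1000).round(1)
print("knob",W((274.5,109.5),.097),"hinge",W((282.5,31),.066),"obj",W((217,210),.048))
for h in (.055,.06,.065,.07):print(h,W((282.5,31),h))
p=z["p"]
cv2.imwrite("pics/c4.png",np.hstack([cv2.resize(p[0:130,230:380],None,fx=4,fy=4,interpolation=cv2.INTER_CUBIC)]))
E
```

```text
knob [491.1 -27.5  97. ] hinge [521.2  42.8  66. ] obj [ 401.9 -107.    48. ]
0.055 [522.3  45.4  55. ]
0.06 [521.8  44.3  60. ]
0.065 [521.3  43.1  65. ]
0.07 [520.8  41.9  70. ]
```

View pics/c4.png

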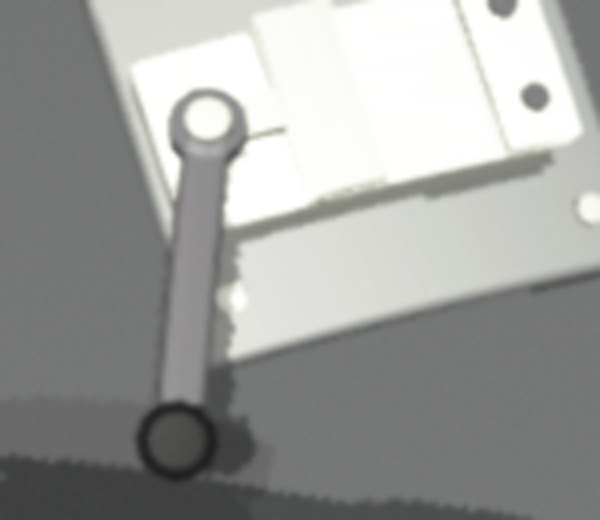

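```bash
python3 -c "
from h import *
rel([.4905,-.0287,.15],68)"
```

```text
tcp [ 466.9 -101.3  231.3] shift [0.764 0.003 0.812] turn [0.0001 0.0001 0.0117]
```

```bash
python3 -m inch '[[0,[0.76,0,0.4],[0,0,0.012]],[0,[0.76,0,0.4],[0,0,0.012]],[0,[0.76,0,0.81],[0,0,0.012]],[0,[0.76,0,0.81],[0,0,0.012]],[0,[0.76,0,0.81],[0,0,0.012]]]'
python3 - <<'E'
from h import *
ci=camera_info("wrist");p,d=snapshot("wrist");cv2.imwrite("pics/w2.png",p);np.savez("pics/w2.npz",p=p,d=d,o=ci["origin"],q=ci["orientation"])
print(proj("wrist",[[.4905,-.0287,.097],[.5195,.0445,.06]]))
rel([.4905,-.0287,.067],68)
E
```

```text
t: 2.65
tcp_pos: [0.4893, -0.028, 0.1501]
tool_rot: [0.829, 0.559, -0.001, -0.001]
force: [0.9, -0.5, 0.6]
finger_gap: 0.499
[[274.8854928  232.8947147 ]
 [274.13618269 108.72705267]]
tcp [490.2 -28.4 151.1] shift [-0.002  0.003  0.841] turn [0.0002 0.     0.    ]
```

View pics/w2.png

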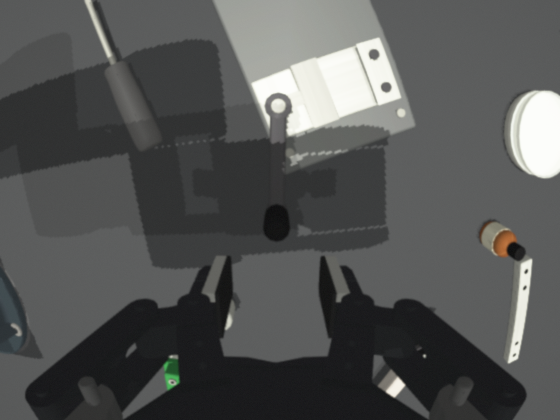

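```bash
python3 - <<'E'
from h import *
z=np.load("pics/w2.npz");ci=dict(camera_info("wrist"));ci["origin"]=z["o"];ci["orientation"]=z["q"]
p=z["p"]
W=lambda uv,h:(onz("wrist",uv,h,ci)[0]*1000).round(1)
print("knob",W((276.3,232),.097));
for h in (.057,.062,.067):print(h,W((278.5,105.5),h))
cv2.imwrite("pics/c5.png",cv2.resize(p[20:250,200:430],None,fx=2.6,fy=2.6,interpolation=cv2.INTER_CUBIC))
E
```

```text
knob [490.7 -27.6  97. ]
0.057 [522.1  46.   57. ]
0.062 [522.  46.  62.]
0.067 [521.9  45.9  67. ]
```

View pics/c5.png

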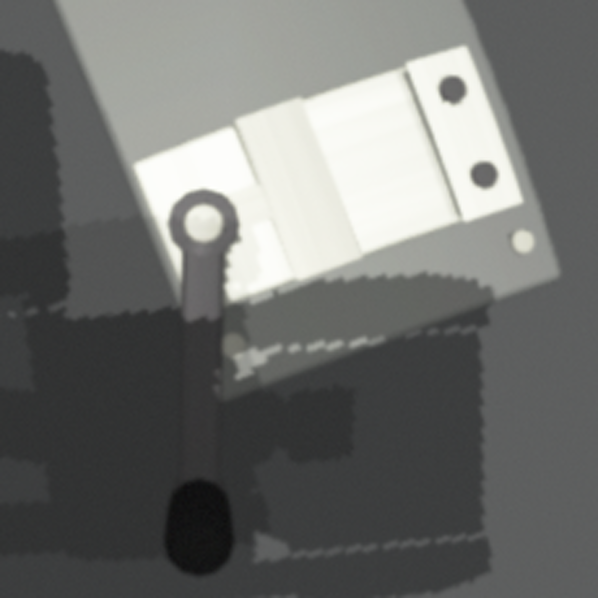

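```bash
python3 -m inch '[[0,[0,0,0.4],[0,0,0]],[0,[0,0,0.65],[0,0,0]],[0,[0,0,0.84],[0,0,0]],[0,[0,0,0.84],[0,0,0]],[0.3,[0,0,0.84],[0,0,0]],[0.5,[0,0,0.84],[0,0,0]],[1,[0,0,0.84],[0,0,0]],[1,[0,0,0.84],[0,0,0]],[1,[0,0,0.84],[0,0,0]],[1,[0,0,0.84],[0,0,0]]]' 20
python3 - <<'E'
from h import *
ci=camera_info("wrist");p,d=snapshot("wrist");cv2.imwrite("pics/w3.png",p)
h=np.array([.522,.046])
s=sense();print(s["tcp_pos"],s["force"],s["finger_gap"])
k=s["tcp_pos"][:2]-h;print(np.linalg.norm(k),np.degrees(np.arctan2(k[1],k[0])))
E
```

```text
t: 3.7
tcp_pos: [0.4907, -0.0282, 0.068]
tool_rot: [0.829, 0.56, 0.001, 0.001]
force: [-0.3, -1.5, 8.6]
finger_gap: 0.202
[ 0.49068972 -0.02823858  0.06801158] [-0.37214045 -1.92600646  7.32104017] 0.20526372931049236
0.08057108985571346 -112.86768652267256
```

View pics/w3.png

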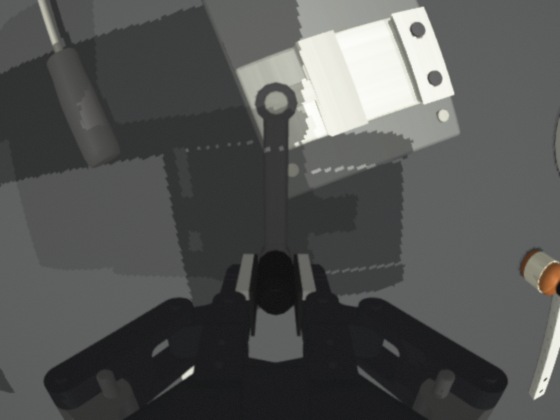

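```bash
python3 - <<'E'
from h import *
R0=R.from_quat(sense()["tool_rot"]);r=.0805
c=lambda f:r*np.array([np.cos(np.radians(f)),np.sin(np.radians(f)),0])
f0=-112.9
for i in range(1,15):
    a=-67.7*i/14; sh=R0.inv().apply(c(f0+a)-c(f0))/.1
    print(i,sh.round(3),"turn",round(-a/360,4))
E
```

```text
1 [ 0.004 -0.068 -0.   ] turn 0.0134
2 [ 0.014 -0.135 -0.   ] turn 0.0269
3 [ 0.029 -0.201 -0.001] turn 0.0403
4 [ 0.05  -0.266 -0.001] turn 0.0537
5 [ 0.076 -0.328 -0.001] turn 0.0672
6 [ 0.108 -0.389 -0.001] turn 0.0806
7 [ 0.144 -0.446 -0.002] turn 0.094
8 [ 0.185 -0.5   -0.002] turn 0.1075
9 [ 0.231 -0.55  -0.002] turn 0.1209
10 [ 0.28  -0.597 -0.002] turn 0.1343
11 [ 0.334 -0.639 -0.002] turn 0.1478
12 [ 0.391 -0.676 -0.002] turn 0.1612
13 [ 0.45  -0.709 -0.002] turn 0.1746
14 [ 0.512 -0.736 -0.003] turn 0.1881
```

```bash
python3 -m inch '[[1,[0.004,-0.068,-0.01],[0,0,0.0134]],[1,[0.014,-0.135,-0.01],[0,0,0.027]],[1,[0.029,-0.2,-0.01],[0,0,0.04]],[1,[0.05,-0.266,-0.01],[0,0,0.054]],[1,[0.076,-0.328,-0.01],[0,0,0.067]],[1,[0.108,-0.389,-0.01],[0,0,0.08]],[1,[0.144,-0.446,-0.01],[0,0,0.094]],[1,[0.185,-0.5,-0.01],[0,0,0.1075]],[1,[0.231,-0.55,-0.01],[0,0,0.121]],[1,[0.28,-0.597,-0.01],[0,0,0.134]],[1,[0.334,-0.639,-0.01],[0,0,0.148]],[1,[0.391,-0.676,-0.01],[0,0,0.161]],[1,[0.45,-0.709,-0.01],[0,0,0.175]],[1,[0.512,-0.736,-0.01],[0,0,0.188]],[1,[0.512,-0.736,-0.01],[0,0,0.188]],[1,[0.512,-0.736,-0.01],[0,0,0.188]],[1,[0.512,-0.736,-0.01],[0,0,0.188]]]'
python3 - <<'E'
from h import *
ci=camera_info("wrist");p,d=snapshot("wrist");cv2.imwrite("pics/w4.png",p);np.savez("pics/w4.npz",p=p,d=d,o=ci["origin"],q=ci["orientation"])
s=sense();print(s["tcp_pos"],s["force"],s["finger_gap"])
E
```

```text
t: 5.45
tcp_pos: [0.4407, 0.0471, 0.068]
tool_rot: [1.0, 0.004, 0.001, 0.0]
force: [-1.3, -2.0, 6.8]
finger_gap: 0.198
[0.44067996 0.04710209 0.06801473] [ 0.10314087 -0.37202357  5.82352359] 0.2041348932303605
```

View pics/w4.png

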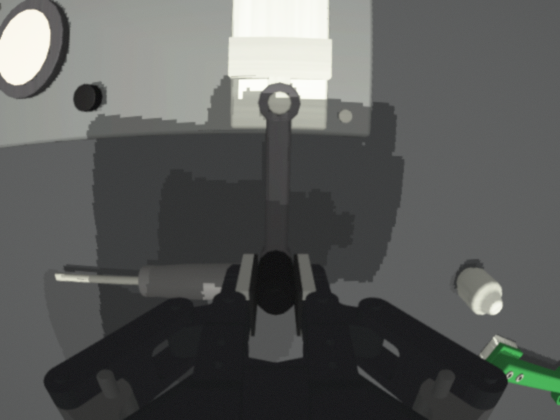

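```bash
python3 -m inch '[[0.4,[0,0,0],[0,0,0]],[0.2,[0,0,0],[0,0,0]],[0,[0,0,0],[0,0,0]],[0,[0,0,0],[0,0,0]],[0,[0,0,-0.3],[0,0,0]],[0,[0,0,-0.6],[0,0,0]],[0,[0,0,-0.9],[0,0,0]],[0,[0,0,-0.9],[0,0,0]]]'
python3 -m inch '[[0,[-0.2,0,-0.4],[0,0,0]],[0,[-0.2,0,-0.9],[0,0,0]],[0,[-0.2,0,-0.9],[0,0,0]],[0,[-0.2,0,-0.9],[0,0,0]]]'
python3 - <<'E'
from h import *
ci=camera_info("wrist");p,d=snapshot("wrist");cv2.imwrite("pics/w5.png",p);np.savez("pics/w5.npz",p=p,d=d,o=ci["origin"],q=ci["orientation"])
s=sense();print(s["tcp_pos"],s["force"],s["finger_gap"])
E
```

```text
t: 6.3
tcp_pos: [0.4428, 0.0471, 0.1603]
tool_rot: [1.0, 0.004, 0.004, 0.001]
force: [0.4, 0.1, -0.2]
finger_gap: 0.501
t: 6.7
tcp_pos: [0.4208, 0.0472, 0.2477]
tool_rot: [1.0, 0.004, 0.001, 0.0]
force: [0.1, 0.5, -0.1]
finger_gap: 0.5
[0.41986984 0.04729944 0.24664975] [ 0.50317968  0.76758058 -1.08930471] 0.4997582754976866
```

View pics/w5.png

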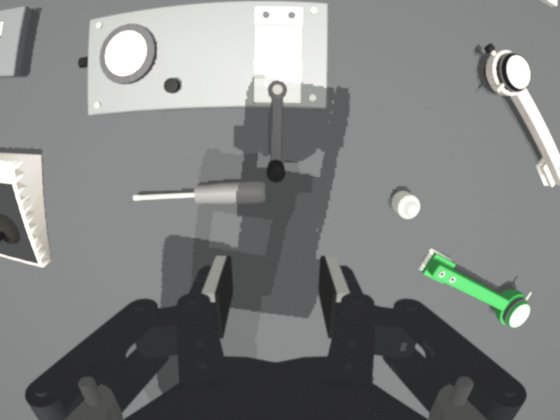

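The lever now points nearly square to the groove. The hinge is at (277,89), the knob at (276,171), and the whole plate is in view with the lamp at (126,53). Next I'll measure it metrically.

```bash
cat > st.py <<'E'
from h import *
import sys
z=np.load(sys.argv[1]);ci=dict(camera_info("wrist"));ci["origin"]=z["o"];ci["orientation"]=z["q"];p=z["p"]
W=lambda uv,h:(onz("wrist",uv,h,ci)*1000).round(1)
x0,y0,x1,y1=85,0,335,118
g=cv2.cvtColor(p,cv2.COLOR_BGR2GRAY);
gb=np.zeros_like(g);gb[y0:y1,x0:x1]=g[y0:y1,x0:x1]
m=(gb>110).astype(np.uint8);m=cv2.morphologyEx(m,cv2.MORPH_OPEN,np.ones((5,5)))
c=max(cv2.findContours(m,0,1)[0],key=cv2.contourArea)[:,0]
P=onz("wrist",c,.015,ci)[:,:2]*1000
r=cv2.minAreaRect(P.astype(np.float32));print("plate rect",r)
# edge fits: front edge (small world x), sides
from numpy.linalg import svd
def fit(Q):
    v0,l0=None,None
    l=cv2.fitLine(Q.astype(np.float32),cv2.DIST_HUBER,0,.01,.01).ravel();return l
xm,xM=P[:,0].min(),P[:,0].max();ym,yM=P[:,1].min(),P[:,1].max()
for nm,s in(("front",(P[:,0]<xm+6)&(P[:,1]>ym+15)&(P[:,1]<yM-15)),("back",(P[:,0]>xM-6)&(P[:,1]>ym+15)&(P[:,1]<yM-15)),("right",(P[:,1]<ym+6)&(P[:,0]>xm+15)&(P[:,0]<xM-15)),("left",(P[:,1]>yM-6)&(P[:,0]>xm+15)&(P[:,0]<xM-15))):
    l=fit(P[s]);print(nm,s.sum(),"angle",np.degrees(np.arctan2(l[1],l[0])).round(2)%180,"pt",l[2:].round(1))
b,l=blobs((g>215),60)
for i,s,cc in b: 
    if cc[1]<200: print("white",s,cc.round(1),W(cc,.0265)[0])
E
python3 st.py pics/w5.npz
python3 - <<'E'
from h import *
z=np.load("pics/w5.npz");p=z["p"]
cv2.imwrite("pics/c6.png",np.hstack([cv2.resize(p[70:190,235:320],None,fx=5,fy=5,interpolation=cv2.INTER_CUBIC)[:600],cv2.resize(p[0:110,80:160],(364,500))[:600] if 0 else np.zeros((600,1,3),np.uint8)]))
E
```

```text
plate rect ((571.239501953125, 140.6173095703125), (324.82171630859375, 159.2042999267578), 85.08847045898438)
front 117 angle 87.57 pt [494.3 140.9]
back 7 angle 77.31 pt [659.6 274.7]
right 98 angle 179.89 pt [573.2 -18.5]
left 93 angle 1.05 pt [573.  290.8]
white [   89     2   238   111 18388] [222.5  55. ] [563.5 106.6  26.5]
white [ 105   30   42   46 1514] [125.4  52.7] [577.3 224.5  26.5]
white [492  50  19  35 169] [496.7  63.1] [ 585.8 -237.    26.5]
white [507  55  23  34 606] [518.1  71.4] [ 582.2 -276.8   26.5]
white [ 497   84   63   95 1044] [537.3 124.8] [ 513.9 -321.    26.5]
white [   0  155   48  112 2129] [ 24.4 192.1] [409.7 409.5  26.5]
white [543 165  12  22 110] [548.8 175.3] [ 442.9 -361.1   26.5]
white [538 167  11  19  68] [542.8 177.9] [ 438.2 -347.5   26.5]
white [133 193  62   8 264] [162.9 196.1] [401.8 182.1  26.5]
```

View pics/c6.png

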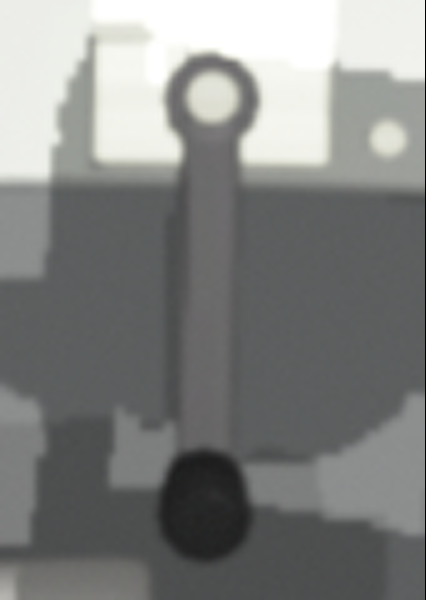

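```bash
python3 - <<'E'
from h import *
def edgefit(name,p,ci,A,B,z,thr_sign,half=.008):
    """subpixel edge along world segment A-B (mm) at height z; profile across"""
    g=cv2.cvtColor(p,cv2.COLOR_BGR2GRAY).astype(np.float32)
    A,B=np.array(A)/1000,np.array(B)/1000;e=(B-A)/np.linalg.norm(B-A);n=np.array([-e[1],e[0]])
    t=np.arange(-half,half+1e-9,.0004);out=[]
    for s in np.linspace(0,1,40):
        q=A+s*(B-A)+t[:,None]*n;uv=proj(name,np.c_[q,np.full(len(t),z)],ci).astype(np.float32)
        v=cv2.GaussianBlur(cv2.remap(g,uv[:,0][None],uv[:,1][None],1),(5,1),0)[0];gr=np.abs(np.gradient(v))
        if gr.max()<2: continue
        k=gr**2;out.append(q[0]*0+A+s*(B-A)+n*((k*t).sum()/k.sum()))
    out=np.array(out)*1000;l=cv2.fitLine(out.astype(np.float32),cv2.DIST_HUBER,0,.01,.01).ravel()
    l0=l[:2];res=(out-l[2:])@np.array([-l0[1],l0[0]])
    print(name,"angle",round(np.degrees(np.arctan2(l[1],l[0]))%180,2),"pt",l[2:].round(1),"res",np.abs(res).mean().round(2),len(out))
ct=camera_info("top");pt=cv2.imread("pics/top0.png")
cs=camera_info("scene");ps=cv2.imread("pics/scene1.png")
z=np.load("pics/w5.npz");cw=dict(camera_info("wrist"));cw["origin"]=z["o"];cw["orientation"]=z["q"]
for nm,p,c in(("top",pt,ct),("scene",ps,cs),("wrist",z["p"],cw)):
    edgefit(nm,p,c,(502,90),(504,270),.015,1)
    edgefit(nm,p,c,(633,80),(634,270),.015,1)
    edgefit(nm,p,c,(520,287),(620,288),.015,1)
    edgefit(nm,p,c,(520,-13),(620,-12),.015,1)
E
```

```text
top angle 89.31 pt [503.8 180. ] res 0.22 40
top angle 89.31 pt [632.  174.2] res 0.47 40
top angle 179.85 pt [572.8 286. ] res 0.51 40
top angle 0.36 pt [578.7 -12.2] res 0.13 40
scene angle 89.4 pt [506.6 186.9] res 0.34 40
scene angle 89.46 pt [635.4 168.2] res 0.17 40
scene angle 179.5 pt [572.6 283.9] res 0.24 40
scene angle 179.81 pt [573.9 -14.6] res 0.2 40
wrist angle 89.51 pt [506.2 182.7] res 0.06 40
wrist angle 90.52 pt [634.3 178.6] res 1.22 40
wrist angle 179.54 pt [573.6 286.3] res 0.09 40
wrist angle 179.58 pt [568.4 -10. ] res 0.2 40
```

```bash
python3 - <<'E'
from h import *
z=np.load("pics/w5.npz");cw=dict(camera_info("wrist"));cw["origin"]=z["o"];cw["orientation"]=z["q"];p=z["p"]
g=cv2.cvtColor(p,cv2.COLOR_BGR2GRAY).astype(np.float32)
P=[]
for r in range(102,156,3):
    v=cv2.GaussianBlur(g[r-1:r+2].mean(0)[None],(3,1),0)[0][262:295];gr=np.abs(np.diff(v))
    L=np.argmax(gr[4:15])+4;Rr=np.argmax(gr[15:28])+15
    P.append(((L+Rr)/2+262+.5,r));
P=np.array(P);print(P[:,0])
A=onz("wrist",P,.057,cw)[:,:2]*1000
l=cv2.fitLine(A.astype(np.float32),cv2.DIST_HUBER,0,.01,.01).ravel();print(np.degrees(np.arctan2(l[1],l[0])),l[2:])
print(onz("wrist",[(277.2,89.4)],.062,cw)*1000, onz("wrist",[(275.8,171)],.097,cw)*1000)
E
```

```text
[276.5 276.  276.5 277.  277.  277.  276.5 276.5 276.5 276.5 276.  276.
 275.5 275.5 275.5 275.5 275.5 276. ]
-1.6134676 [478.72885   46.941315]
[[520.78970096  46.19079626  62.        ]] [[444.16811735  47.01485787  97.        ]]
```

```bash
python3 -m inch '[[-1,[0.35,1,0],[0,0,0]],[-1,[0.35,1,0],[0,0,0]],[-1,[0.35,1,0],[0,0,0]]]'
python3 -m inch '[[-1,[0.35,1,0],[0,0,0]],[-1,[0.35,1,0],[0,0,0]],[-1,[0.35,1,0],[0,0,0]]]'
python3 -m inch '[[-1,[0.2,1,0],[0,0,-0.06]],[-1,[0.2,1,0],[0,0,-0.124]],[-1,[0.2,1,0],[0,0,-0.124]],[-1,[0.2,1,0],[0,0,-0.124]],[-1,[0.2,1,0],[0,0,-0.124]],[-1,[0.2,1,0],[0,0,-0.124]],[-1,[0.2,1,0],[0,0,-0.124]]]'
python3 - <<'E'
from h import *
ci=camera_info("wrist");p,d=snapshot("wrist");cv2.imwrite("pics/w6.png",p);np.savez("pics/w6.npz",p=p,d=d,o=ci["origin"],q=ci["orientation"])
rel([.5335,-.295,.15],45)
E
```

```text
t: 7.05
tcp_pos: [0.4582, -0.0569, 0.2457]
tool_rot: [1.0, 0.001, 0.0, 0.001]
force: [1.6, 0.7, 1.0]
finger_gap: 0.982
t: 7.35
tcp_pos: [0.4936, -0.1569, 0.2455]
tool_rot: [1.0, 0.001, 0.0, 0.001]
force: [-0.6, 0.1, -0.9]
finger_gap: 1.0
t: 8.05
tcp_pos: [0.5118, -0.2509, 0.2459]
tool_rot: [0.924, 0.382, -0.001, -0.001]
force: [-0.9, 0.1, -0.3]
finger_gap: 0.995
tcp [ 512.  -251.1  246.3] shift [-0.158  0.465  0.961] turn [-0.0004  0.     -0.0002]
```

View pics/w6.png

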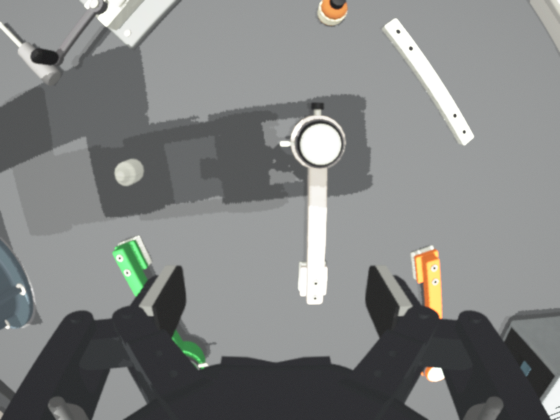

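The white arm lies nearly along the image's vertical: barrel disc at (321,144), bar centre line from (318,175) to (315,300), foot at (313,280).

```bash
cat > bar.py <<'E'
from h import *
import sys
z=np.load(sys.argv[1]);r0,r1,c0,c1=map(int,sys.argv[2:6]);cw=dict(camera_info("wrist"));cw["origin"]=z["o"];cw["orientation"]=z["q"];p=z["p"]
zz=float(sys.argv[6]) if len(sys.argv)>6 else .04
g=p.min(2).astype(np.float32);A=[]
for r in range(r0,r1,3):
    v=np.interp(np.arange(c0,c1,.1),np.arange(560),g[r])
    i=np.nonzero(v>150)[0];A.append((c0+i[0]*.1,c0+i[-1]*.1,r))
A=np.array(A);print(A[::4])
L=onz("wrist",A[:,[0,2]],zz,cw)[:,:2]*1000;Rr=onz("wrist",A[:,[1,2]],zz,cw)[:,:2]*1000
M=(L+Rr)/2
l=cv2.fitLine(M.astype(np.float32),cv2.DIST_HUBER,0,.01,.01).ravel()
if l[0]<0:l[:2]*=-1
n=np.array([-l[1],l[0]]);print("heading",np.degrees(np.arctan2(l[1],l[0])),"pt",l[2:],"width",np.abs((L-Rr)@n).round(1)[::4],"res",((M-l[2:])@n).round(1)[::3])
b,_=blobs(p.min(2)>215,300)
for i,s,c in b:
    if 250<c[0]<400 and c[1]<240:
        W=onz("wrist",c,.056,cw)[0,:2]*1000;print("white",s,c.round(1),W,"off-line",(W-l[2:])@n)
        W=l[2:]+((W-l[2:])@l[:2])*l[:2];print("  axis on line",W,"balance",W-58*l[:2],"foot",W-180*l[:2])
E
python3 bar.py pics/w6.npz 185 258 295 345
```

```text
[[307.9 326.6 185. ]
 [298.  344.9 197. ]
 [295.  344.9 209. ]
 [295.  344.9 221. ]
 [295.  344.9 233. ]
 [295.  344.9 245. ]
 [295.  344.9 257. ]]
heading 47.616123 pt [ 511.99048 -322.8889 ] width [20.8 52.9 56.8 57.5 58.2 59.1 60. ] res [ 3.   3.2 -0.1 -0.   0.   0.   0.  -0.  -0.1]
white [ 301  124   40   40 1232] [320.3 143.8] [ 575.6961087  -251.70853685] off-line 0.926435543668371
  axis on line [ 576.38041717 -252.33304043] balance [ 537.28293258 -295.17445583] foot [ 455.0433963  -385.28915615]
```

```bash
python3 -c "
import numpy as np;p=np.load('pics/w6.npz')['p'];print(p[220,295:345].min(1));print(p[250,295:345].min(1))"
sed -i 's/v>150/v>210/' bar.py; python3 bar.py pics/w6.npz 185 258 295 345
```

```text
[157 156 156 156 155 156 156 155 151 144 139 142 166 220 252 255 255 255
 255 255 255 255 255 255 255 255 255 255 255 255 249 204 164 156 155 156
 155 156 156 154 156 156 156 156 156 155 156 155 156 156]
[156 155 156 156 155 155 154 155 149 141 143 155 197 247 255 255 255 255
 255 255 255 255 255 255 255 255 255 255 255 247 193 161 156 156 156 155
 157 156 154 156 156 156 156 155 156 156 155 156 155 156]
[[310.3 324.4 185. ]
 [309.3 325.5 197. ]
 [308.  326.4 209. ]
 [307.8 325.7 221. ]
 [307.6 325.5 233. ]
 [307.6 325.2 245. ]
 [307.1 324.2 257. ]]
heading 45.903812 pt [ 514.677  -314.2684] width [15.7 18.2 20.9 20.6 20.8 20.8 20.5] res [ 0.3  0.  -0.2 -0.1  0.1  0.  -0.1  0.   0.1]
white [ 301  124   40   40 1232] [320.3 143.8] [ 575.6961087  -251.70853685] off-line -0.2890356836335727
  axis on line [ 575.48853405 -251.50740409] balance [ 535.1283656  -293.16141868] foot [ 450.2328349  -380.77849174]
```

```bash
python3 -c "
from h import *
rel([.5348,-.2938,.15],45.9)"
```

```text
tcp [ 512.  -251.1  246.3] shift [-0.14   0.465  0.961] turn [-0.0004  0.     -0.0027]
```

```bash
python3 -m inch '[[-1,[-0.14,0.46,0.4],[0,0,-0.0027]],[-1,[-0.14,0.46,0.8],[0,0,-0.0027]],[-1,[-0.14,0.46,0.96],[0,0,-0.0027]],[-1,[-0.14,0.46,0.96],[0,0,-0.0027]]]'
python3 - <<'E'
from h import *
ci=camera_info("wrist");p,d=snapshot("wrist");cv2.imwrite("pics/w7.png",p);np.savez("pics/w7.npz",p=p,d=d,o=ci["origin"],q=ci["orientation"])
rel([.5348,-.2938,.011],45.9)
E
```

```text
t: 8.5
tcp_pos: [0.5331, -0.2929, 0.1476]
tool_rot: [0.921, 0.39, -0.002, -0.004]
force: [0.2, -0.2, 0.5]
finger_gap: 0.999
tcp [ 534.3 -293.6  149.8] shift [0.002 0.01  1.388] turn [-0.0006  0.      0.0001]
```

View pics/w7.png

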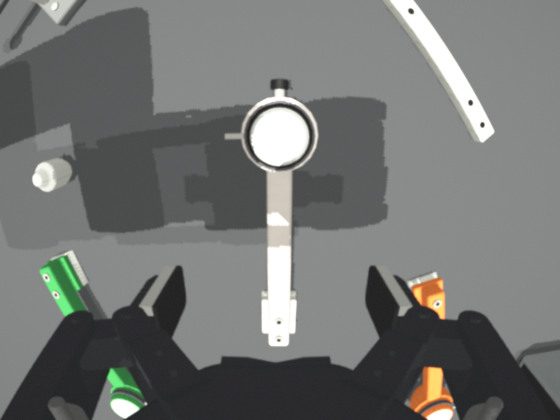

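```bash
python3 bar.py pics/w7.npz 228 285 258 302
```

```text
Traceback (most recent call last):
  File "bar.py", line 8, in <module>
    i=np.nonzero(v>210)[0];A.append((c0+i[0]*.1,c0+i[-1]*.1,r))
                                        ~^^^
IndexError: index 0 is out of bounds for axis 0 with size 0
```

```bash
sed -i 's/    i=np.nonzero(v>210)\[0\];/    i=np.nonzero(v>(v.min()+v.max())\/2)[0];/; s/>215,300/>float(sys.argv[7] if len(sys.argv)>7 else 215),300/' bar.py; python3 -c "
import numpy as np;p=np.load('pics/w7.npz')['p'];print(p[250,258:302].min(1));print(p[135,240:320].min(1))"; python3 bar.py pics/w7.npz 228 285 262 298 .04 150
```

```text
[139 139 137 138 139 138 138 138 146 195 244 253 254 255 255 255 255 254
 254 254 254 254 254 254 254 254 254 254 254 254 252 244 213 139 104 113
 129 137 138 138 139 139 138 137]
[159 160 156 136 106  81  62  42  39  79 142 204 250 255 255 255 255 255
 255 255 255 255 255 255 255 255 255 255 255 255 255 255 255 255 255 255
 255 255 255 255 255 255 255 255 255 255 255 255 255 255 255 255 255 255
 255 255 255 254 254 255 255 255 255 255 255 251 239 230 198 114  52  46
  74 103 136 192 221 200 136  98]
[[266.8 290.6 228. ]
 [266.9 290.3 240. ]
 [266.8 290.4 252. ]
 [266.7 290.4 264. ]
 [267.1 290.1 276. ]]
heading 46.0702 pt [ 502.69803 -327.5327 ] width [19.4 19.4 19.8 20.2 20. ] res [-0.1 -0.  -0.2  0.   0.   0.  -0. ]
white [ 251  107   58   59 2686] [279.2 136.3] [ 575.79309918 -252.20921969] off-line -0.3846942602809479
  axis on line [ 575.51604247 -251.94233158] balance [ 535.27700591 -293.71337345] foot [ 450.6362741  -381.57659367]
```

```bash
python3 -m inch '[[-1,[0.005,0,0.4],[0,0,0]],[-1,[0.005,0,0.7],[0,0,0]],[-1,[0.005,0,0.9],[0,0,0]],[-1,[0.005,0,0.9],[0,0,0]]]'
python3 -c "
from h import *
rel([.5350,-.2937,.011],46)"
```

```text
t: 8.95
tcp_pos: [0.5349, -0.2932, 0.0604]
tool_rot: [0.921, 0.391, -0.001, -0.001]
force: [-1.2, 0.2, 0.3]
finger_gap: 0.995
tcp [ 534.9 -293.2   60.4] shift [-0.003  0.006  0.494] turn [-0.0005  0.     -0.    ]
```

```bash
python3 -m inch '[[-1,[0,0.006,0.2],[0,0,0]],[-1,[0,0.006,0.38],[0,0,0]],[-1,[0,0.006,0.48],[0,0,0]],[-1,[0,0.006,0.48],[0,0,0]],[0,[0,0.006,0.48],[0,0,0]],[0.2,[0,0.006,0.48],[0,0,0]],[0.4,[0,0.006,0.48],[0,0,0]],[1,[0,0.006,0.48],[0,0,0]],[1,[0,0.006,0.48],[0,0,0]],[1,[0,0.006,0.48],[0,0,0]],[1,[0,0.006,0.48],[0,0,0]],[1,[0,0.006,0.48],[0,0,0]]]' 60
python3 - <<'E'
from h import *
ci=camera_info("wrist");p,d=snapshot("wrist");cv2.imwrite("pics/w8.png",p);np.savez("pics/w8.npz",p=p,d=d,o=ci["origin"],q=ci["orientation"])
s=sense();print(s["tcp_pos"],s["force"],s["ft_torque"],s["finger_gap"])
E
```

```text
t: 10.15
tcp_pos: [0.5358, -0.2945, 0.014]
tool_rot: [0.92, 0.391, -0.0, -0.0]
force: [-1.0, 1.7, 4.9]
finger_gap: 0.225
[ 0.53580817 -0.29447214  0.01395436] [-1.57853963  1.69495416  5.89395265] [ 0.22690987  0.13283031 -0.01435067] 0.22448183461654667
```

View pics/w8.png

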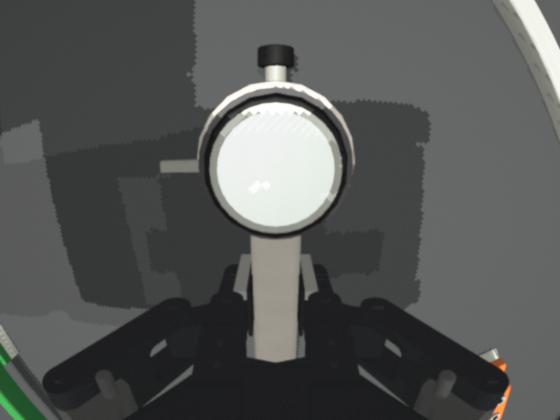

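```bash
python3 -m inch '[[1,[0,0,-0.03],[0,0,0]],[1,[0,0,-0.08],[0,0,0]],[1,[0,0,-0.15],[0,0,0]],[1,[0,0,-0.22],[0,0,0]],[1,[0,0,-0.28],[0,0,0]],[1,[0,0,-0.3],[0,0,0]],[1,[0,0,-0.3],[0,0,0]],[1,[0,0,-0.3],[0,0,0]]]'
python3 - <<'E'
from h import *
ci=camera_info("wrist");p,d=snapshot("wrist");cv2.imwrite("pics/w9.png",p);np.savez("pics/w9.npz",p=p,d=d,o=ci["origin"],q=ci["orientation"])
a=cv2.imread("pics/w8.png");print("diff",[cv2.absdiff(a,p)[60:240,200:360].mean()])
p,d=snapshot("scene");cv2.imwrite("pics/s9.png",cv2.resize(p[200:330,130:330],None,fx=4,fy=4,interpolation=cv2.INTER_CUBIC))
s=sense();print(s["tcp_pos"],s["force"],s["ft_torque"],s["finger_gap"])
E
```

```text
t: 11.0
tcp_pos: [0.5358, -0.2945, 0.0433]
tool_rot: [0.92, 0.391, -0.0, -0.0]
force: [-0.4, 0.4, -5.8]
finger_gap: 0.224
diff [np.float64(3.3911226851851852)]
[ 0.53570966 -0.29447475  0.04302957] [ 0.64454652 -0.58113358 -5.76889807] [-0.01119364 -0.08190545 -0.02859067] 0.22385761188536746
```

View pics/w9.png

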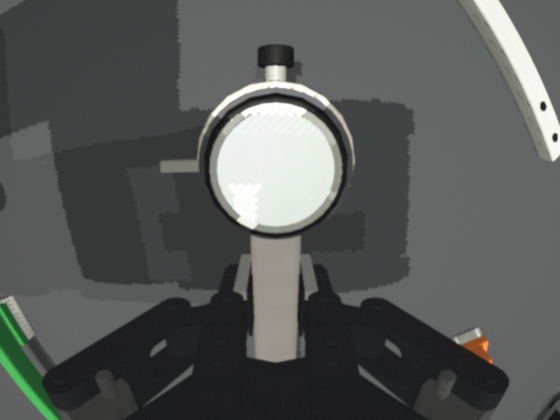

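View pics/s9.png

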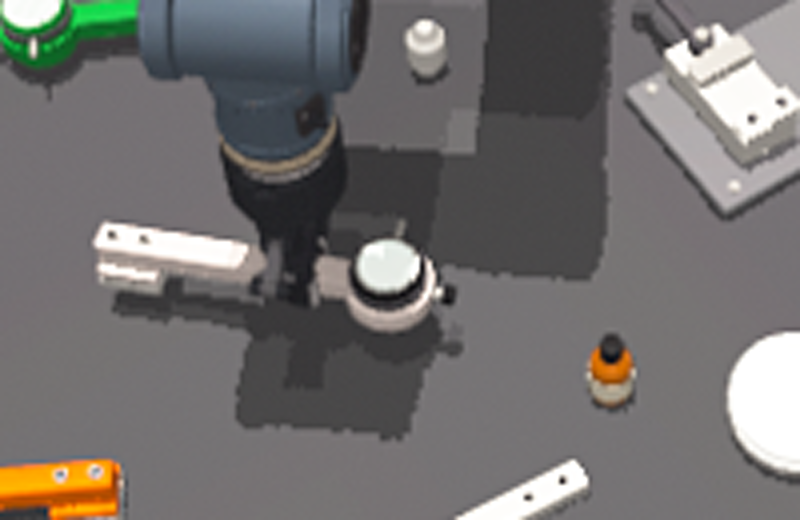

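The barrel sits at the same pixels (276,167) as before the lift, and the scene view shows it level, so it has not tipped. Next I'll measure where it sits in the hand.

```bash
python3 bar.py pics/w8.npz 245 258 244 306 .04 150; python3 bar.py pics/w9.npz 245 258 244 306 .0695 150;python3 -c "
from h import *
s=sense();R0=R.from_quat(s['tool_rot']).as_matrix();print(np.degrees(np.arctan2(R0[1,0],R0[0,0])),R0[:,2])"
python3 - <<'E'
from h import *
for f,dz in(("w8",0),("w9",.0293)):
    z=np.load(f"pics/{f}.npz");cw=dict(camera_info("wrist"));cw["origin"]=z["o"];cw["orientation"]=z["q"];p=z["p"]
    g=p.min(2)
    # thumbscrew head dark blob
    m=np.zeros(g.shape,bool);m[35:75,250:300]=True
    b,_=blobs(m&(p.max(2)<60),50)
    print([ (s,c.round(1),onz("wrist",c,.029+dz,cw)[0]*1000) for i,s,c in b])
    # collar outer / black barrel rim ellipse
    m2=(g>120).astype(np.uint8);m2[:100]=0;m2[242:]=0;m2[:,:205]=0;m2[:,352:]=0
    c=max([q for q in cv2.findContours(m2,0,1)[0]],key=cv2.contourArea);print(cv2.minEnclosingCircle(c))
    mi=np.zeros_like(m2);b,l=blobs((g>150),300)
    for i,s,cc in b:
        if 250<cc[0]<300 and 140<cc[1]<190: print(s,cc,onz("wrist",cc,.056+dz,cw)[0]*1000)
E
```

```text
[[250.5 300.  245. ]
 [251.6 298.8 257. ]]
heading 45.549664 pt [ 552.26666 -277.89542] width [19.2 18.5] res [0. 0.]
white [ 206   65  147   84 1364] [276.7  92.4] [ 593.28744375 -236.01244703] off-line 0.04725214460882935
  axis on line [ 593.32117652 -236.04553578] balance [ 552.70431327 -277.44928715] foot [ 467.2688465 -364.5399358]
white [  216   102   120   126 12006] [275.7 164.1] [ 577.71438083 -251.74814451] off-line 0.14464088021410926
  axis on line [ 577.81763476 -251.84943425] balance [ 537.20077151 -293.25318562] foot [ 451.76530474 -380.34383427]
[[250.5 300.  245. ]
 [251.8 298.7 257. ]]
heading 45.828712 pt [ 552.3438  -277.92453] width [19.1 18.4] res [0. 0.]
white [ 207   65  145   81 1348] [276.3  92.1] [ 594.66057438 -234.65952369] off-line -0.2048155865461418
  axis on line [ 594.51366971 -234.51680565] balance [ 554.09893964 -276.11788368] foot [ 469.08864377 -363.62360191]
white [  216   102   120   127 12109] [275.5 164.7] [ 574.31149119 -255.29986587] off-line 0.008458270544043606
  axis on line [ 574.31755867 -255.30575892] balance [ 533.9028286  -296.90683696] foot [ 448.89253273 -384.41255519]
46.00912922128415 [-5.40407147e-04  4.18553687e-04 -9.99999766e-01]
[(array([258,  45,  37,  24, 672], dtype=int32), array([275.9,  55.7]), array([ 604.42208872, -224.20577935,   29.        ]))]
((275.4707946777344, 167.11474609375), 65.83193969726562)
[  216   102   120   126 12006] [275.69990005 164.14209562] [ 577.71438083 -251.74814451   56.        ]
[(array([258,  45,  37,  24, 666], dtype=int32), array([275.7,  55.6]), array([ 604.40486929, -224.20247148,   58.3       ]))]
((275.28350830078125, 167.29762268066406), 65.95140075683594)
[  216   102   120   127 12109] [275.51135519 164.71905194] [ 577.5595335  -251.91906312   85.3       ]
```

```bash
python3 -m inch '[[1,[0,0,-0.05],[0,0,0]],[1,[0,0,-0.15],[0,0,0]],[1,[0,0,-0.3],[0,0,0]],[1,[0,0,-0.45],[0,0,0]],[1,[0,0,-0.6],[0,0,0]],[1,[0,0,-0.75],[0,0,0]],[1,[0,0,-0.88],[0,0,0]],[1,[0,0,-0.96],[0,0,0]],[1,[0,0,-1],[0,0,0]],[1,[0,0,-1],[0,0,0]]]'
python3 -m inch '[[1,[0.05,-0.04,-0.02],[0,0,0]],[1,[0.15,-0.12,-0.06],[0,0,0]],[1,[0.3,-0.24,-0.1],[0,0,0]],[1,[0.48,-0.39,-0.15],[0,0,0]],[1,[0.66,-0.53,-0.2],[0,0,0]],[1,[0.84,-0.68,-0.25],[0,0,0]],[1,[1,-0.81,-0.27],[0,0,0]]]'
python3 -m inch '[[1,[0.17,-0.137,0],[0,0,0]],[1,[0.34,-0.274,0],[0,0,0]],[1,[0.51,-0.41,0],[0,0,0]],[1,[0.68,-0.55,0],[0,0,0]],[1,[0.84,-0.68,0],[0,0,0]],[1,[0.93,-0.75,0],[0,0,0]],[1,[0.97,-0.785,0],[0,0,0]],[1,[0.97,-0.785,0],[0,0,0]]]'
python3 -c "
from h import *
rel([.5769,.1659,.171],89.5)"
```

```text
t: 12.1
tcp_pos: [0.5361, -0.2948, 0.1439]
tool_rot: [0.92, 0.391, 0.0, 0.0]
force: [-0.1, 0.4, -5.1]
finger_gap: 0.226
t: 12.8
tcp_pos: [0.5469, -0.1633, 0.1708]
tool_rot: [0.92, 0.391, 0.0, -0.0]
force: [1.0, -1.0, -5.2]
finger_gap: 0.222
t: 13.6
tcp_pos: [0.5578, -0.0412, 0.1704]
tool_rot: [0.92, 0.392, -0.0, 0.0]
force: [0.1, -0.8, -5.7]
finger_gap: 0.218
tcp [557.8 -41.2 170.4] shift [ 1.625 -1.299 -0.007] turn [-0.      0.     -0.1205]
```

```bash
python3 -m inch '[[1,[0.03,-0.02,0],[0,0,-0.004]],[1,[0.08,-0.06,0],[0,0,-0.012]],[1,[0.16,-0.13,0],[0,0,-0.022]],[1,[0.24,-0.19,0],[0,0,-0.033]],[1,[0.32,-0.26,0],[0,0,-0.044]],[1,[0.4,-0.32,0],[0,0,-0.055]],[1,[0.48,-0.39,0],[0,0,-0.066]],[1,[0.56,-0.45,0],[0,0,-0.077]],[1,[0.64,-0.51,0],[0,0,-0.088]],[1,[0.7,-0.56,0],[0,0,-0.099]],[1,[0.75,-0.6,0],[0,0,-0.109]],[1,[0.79,-0.63,0],[0,0,-0.116]],[1,[0.81,-0.65,0],[0,0,-0.1205]],[1,[0.81,-0.65,0],[0,0,-0.1205]],[1,[0.81,-0.65,0],[0,0,-0.1205]]]'
python3 -c "
from h import *
rel([.5769,.1659,.171],89.5)"
```

```text
t: 15.1
tcp_pos: [0.5676, 0.0608, 0.1703]
tool_rot: [0.711, 0.703, -0.0, 0.0]
force: [-0.7, -0.1, -5.0]
finger_gap: 0.223
tcp [567.6  60.8 170.3] shift [ 1.052  0.081 -0.007] turn [-0.      0.     -0.0004]
```

```bash
python3 -m inch '[[1,[0.03,0,0],[0,0,0]],[1,[0.1,0.01,0],[0,0,0]],[1,[0.22,0.02,0],[0,0,0]],[1,[0.36,0.03,0],[0,0,0]],[1,[0.5,0.04,0],[0,0,0]],[1,[0.64,0.05,0],[0,0,0]],[1,[0.77,0.06,0],[0,0,0]],[1,[0.88,0.07,0],[0,0,0]],[1,[0.95,0.08,0],[0,0,0]],[1,[0.98,0.08,0],[0,0,0]],[1,[0.98,0.08,0],[0,0,0]],[1,[0.98,0.08,0],[0,0,0]]]'
python3 - <<'E'
from h import *
for n in("wrist","scene","top"):
    ci=camera_info(n);p,d=snapshot(n);cv2.imwrite(f"pics/{n}10.png",p);np.savez(f"pics/{n}10.npz",p=p,d=d,o=ci["origin"],q=ci["orientation"])
rel([.5769,.1659,.101],89.5)
E
```

```text
t: 16.3
tcp_pos: [0.5765, 0.1588, 0.1703]
tool_rot: [0.711, 0.703, -0.0, 0.0]
force: [0.1, -0.3, -5.2]
finger_gap: 0.222
tcp [576.6 158.6 170.3] shift [0.073 0.003 0.693] turn [-0.      0.     -0.0004]
```

View pics/wrist10.png

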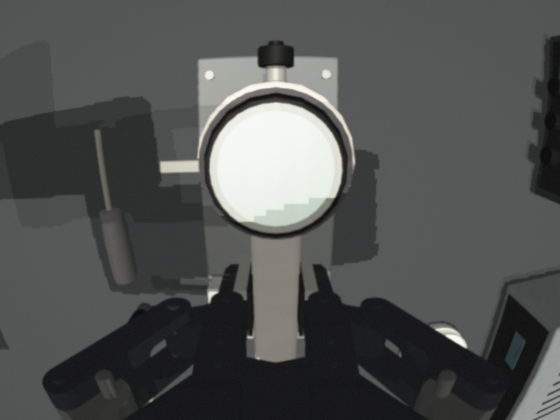

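View pics/scene10.png

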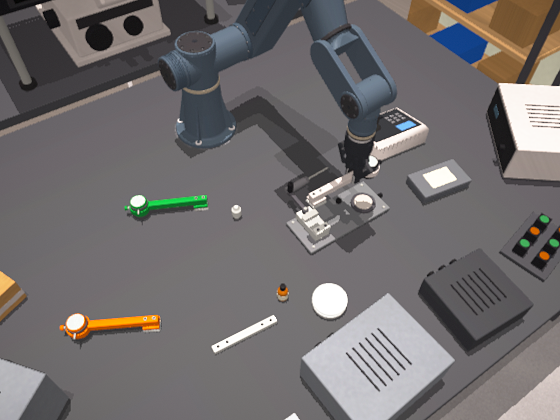

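View pics/top10.png

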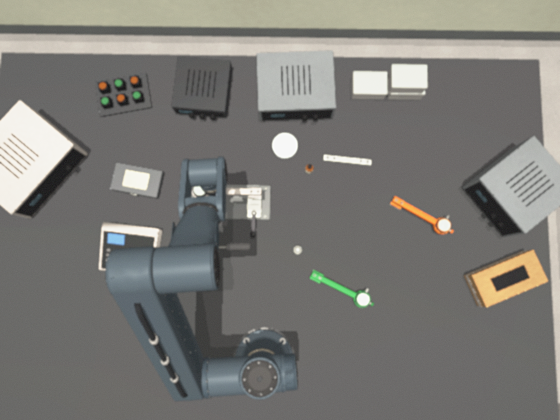

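```bash
python3 - <<'E'
from h import *
z=np.load("pics/wrist10.npz");cw=dict(camera_info("wrist"));cw["origin"]=z["o"];cw["orientation"]=z["q"];p=z["p"]
g=p.min(2)
W=lambda uv,h:(onz("wrist",uv,h,cw)[0]*1000).round(1)
m=np.zeros(g.shape,bool);m[62:88,200:335]=True
b,_=blobs(m&(g>225),15)
for i,s,c in b:
    if s[4]<200: print("screw",s,c.round(1),W(c,.016))
A=[];gg=cv2.cvtColor(p,cv2.COLOR_BGR2GRAY).astype(float)
for r in list(range(64,140,6)):
    d=np.abs(np.gradient(cv2.GaussianBlur(gg[r][None],(5,1),0)[0]))
    L=190+np.argmax(d[190:204]);Rr=330+np.argmax(d[330:347]);a,bb=W((L,r),.015),W((Rr,r),.015);A.append((a+bb)/2);print(r,L,Rr,a,bb)
# far edge
col=gg[40:70,225:250].mean(1);k=40+np.argmax(np.abs(np.gradient(col)));print("far edge",k,W((237,k),.015))
dz=.1703-.01395
for nm,c,h in(("disc",(275.5,165),.056),("thumb",(275.8,55.6),.029)):print(nm,W(c,h+dz))
print((sense()["tcp_pos"]*1000).round(1))
E
```

```text
screw [206  72   7   7  33] [208.7  74.6] [518.2 271.5  16. ]
screw [247  82  57   6 192] [274.8  85.2] [577.7 259.4  16. ]
64 198 337 [508.2 282.4  15. ] [634.2 280.2  15. ]
70 198 337 [508.1 276.7  15. ] [634.1 274.5  15. ]
76 198 337 [508. 271.  15.] [634.1 268.9  15. ]
82 198 337 [507.9 265.4  15. ] [634.  263.3  15. ]
88 198 337 [507.8 259.8  15. ] [634.  257.7  15. ]
94 198 337 [507.7 254.2  15. ] [634.  252.1  15. ]
100 198 337 [507.5 248.6  15. ] [634.  246.6  15. ]
106 198 333 [507.4 243.   15. ] [630.3 240.9  15. ]
112 198 333 [507.2 237.4  15. ] [630.4 235.4  15. ]
118 198 343 [507.  231.8  15. ] [639.7 230.1  15. ]
124 198 346 [506.8 226.3  15. ] [642.7 224.6  15. ]
130 199 330 [507.5 220.6  15. ] [627.7 218.7  15. ]
136 203 334 [511.1 214.9  15. ] [631.5 213.2  15. ]
far edge 57 [544.1 286.7  15. ]
disc [577.7 218.  212.4]
thumb [578.3 256.7 185.4]
[576.6 158.6 170.3]
```

```bash
python3 - <<'E'
import cv2,numpy as np
s=cv2.imread("pics/scene10.png");t=cv2.imread("pics/top10.png")
cv2.imwrite("pics/c7.png",np.hstack([cv2.resize(s[150:250,280:400],(480,400),interpolation=cv2.INTER_CUBIC),cv2.resize(t[160:240,185:265],(320,320),interpolation=cv2.INTER_CUBIC).copy() if 0 else cv2.resize(t[165:245,205:269],(320,400),interpolation=cv2.INTER_CUBIC)]))
E
```

```text
(no output)
```

View pics/c7.png

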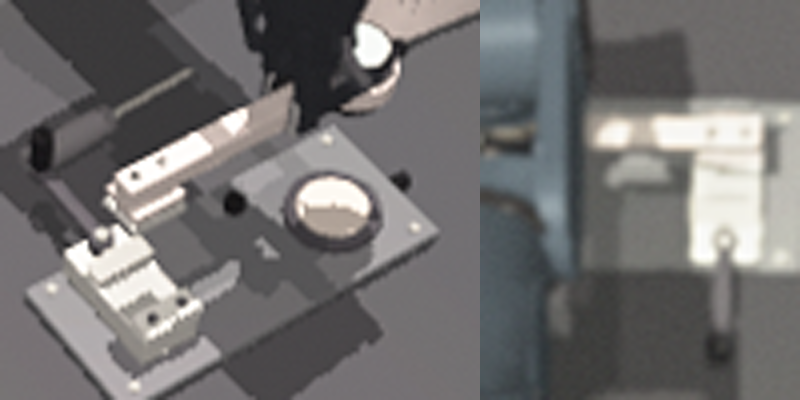

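```bash
python3 -m inch '[[1,[0.02,0,0.03],[0,0,0]],[1,[0.04,0.003,0.1],[0,0,0]],[1,[0.066,0.005,0.2],[0,0,0]],[1,[0.066,0.005,0.3],[0,0,0]],[1,[0.066,0.005,0.4],[0,0,0]],[1,[0.066,0.005,0.5],[0,0,0]],[1,[0.066,0.005,0.58],[0,0,0]],[1,[0.066,0.005,0.64],[0,0,0]],[1,[0.066,0.005,0.68],[0,0,0]],[1,[0.066,0.005,0.69],[0,0,0]],[1,[0.066,0.005,0.69],[0,0,0]],[1,[0.066,0.005,0.69],[0,0,0]],[1,[0.066,0.005,0.69],[0,0,0]]]'
python3 - <<'E'
from h import *
for n in("wrist","scene","top"):
    ci=camera_info(n);p,d=snapshot(n);cv2.imwrite(f"pics/{n}11.png",p);np.savez(f"pics/{n}11.npz",p=p,d=d,o=ci["origin"],q=ci["orientation"])
s=cv2.imread("pics/scene11.png");t=cv2.imread("pics/top11.png")
cv2.imwrite("pics/c8.png",np.hstack([cv2.resize(s[150:250,280:400],(480,400),interpolation=cv2.INTER_CUBIC),cv2.resize(t[165:245,205:269],(320,400),interpolation=cv2.INTER_CUBIC)]))
rel([.5771,.1652,.101],89.5);s=sense();print(s["force"],s["finger_gap"],s["qd"].round(3))
E
```

```text
t: 17.75
tcp_pos: [0.5774, 0.1658, 0.1018]
tool_rot: [0.711, 0.703, 0.0, 0.0]
force: [0.5, 0.4, -5.1]
finger_gap: 0.222
tcp [577.3 165.8 101.6] shift [-0.006 -0.002  0.006] turn [ 0.0001 -0.     -0.0003]
[-0.12030038 -0.54541566 -5.60197112] 0.22231069418586205 [-0.002  0.002  0.003 -0.     0.001 -0.001]
```

View pics/c8.png

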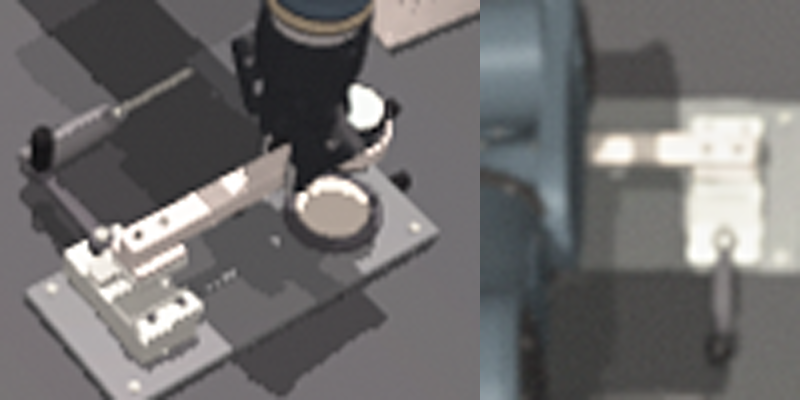

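View pics/wrist11.png

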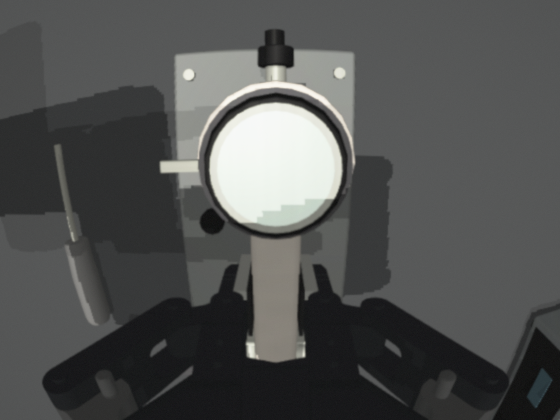

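```bash
python3 - <<'E'
from h import *
u=.0875
ex=np.array([.0096,1,0]);ey=np.array([-1,.0096,0]);S=np.array([.5763,.0446,0])
pt=lambda x,y,z:S+ex*x+ey*y+np.array([0,0,z])
names={"barreltop":pt(.18,0,u+.056),"bar end top L":pt(-.143+.0,.01,u+.04)if 0 else pt(-.021,.01,u+.04),"bar end top R":pt(-.021,-.01,u+.04),"foot end L":pt(-.021,.018,u),"foot end R":pt(-.021,-.018,u),"lamp":pt(.18,0,.0265),"foot in R":pt(.021,-.018,u)}
im=cv2.imread("pics/scene11.png");it=cv2.imread("pics/top11.png")
out=[]
for n,i,(x0,y0,x1,y1) in(("scene",im,(280,150,400,250)),("top",it,(205,165,269,245))):
    f=5;c=cv2.resize(i[y0:y1,x0:x1],None,fx=f,fy=f,interpolation=cv2.INTER_CUBIC)
    for k,P in names.items():
        uv=proj(n,P)[0];
        cv2.circle(c,tuple(int(round(v)) for v in ((uv-[x0,y0]+.5)*f)),3,(0,0,255),-1)
        print(n,k,uv.round(1))
    out.append(c)
h=500;out[1]=out[1][:h] if out[1].shape[0]>h else cv2.copyMakeBorder(out[1],0,h-out[1].shape[0],0,0,0);out[1]=out[1][:,:200] if 0 else out[1]
cv2.imwrite("pics/c9.png",out[0]);cv2.imwrite("pics/c10.png",out[1])
E
```

```text
scene barreltop [368.9 175.7]
scene bar end top L [309.9 207.1]
scene bar end top R [314.2 211.9]
scene foot end L [307.5 213.9]
scene foot end R [315.  222.4]
scene lamp [363.2 201. ]
scene foot in R [326.9 215.8]
top barreltop [200.1 191.8]
top bar end top L [258.4 196.8]
top bar end top R [258.6 191.1]
top foot end L [258.9 200.9]
top foot end R [259.2 190.9]
top lamp [205.5 197.5]
top foot in R [247.4 190.7]
```

View pics/c9.png

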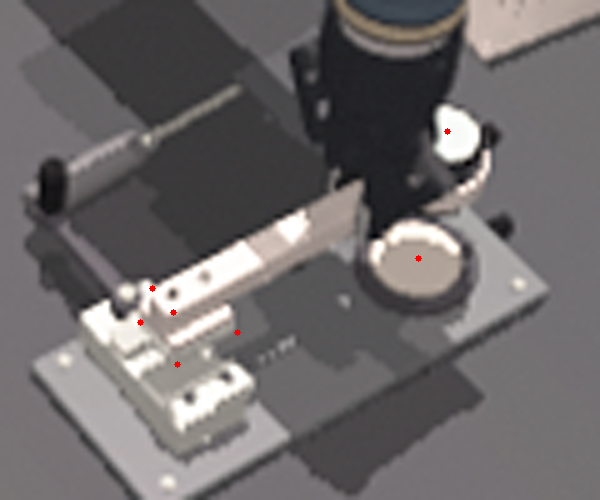

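View pics/c10.png

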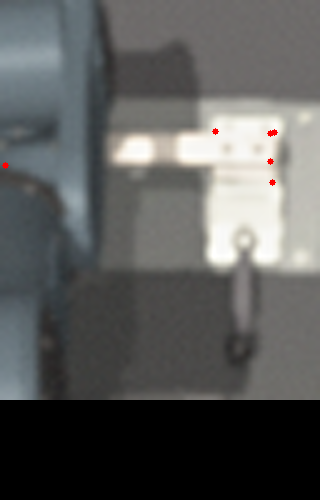

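```bash
python3 - <<'E'
from h import *
def draw(f,out,S,a,u,roi,fz):
    a=np.radians(a);ex=np.array([np.cos(a),np.sin(a),0]);ey=np.array([-ex[1],ex[0],0])
    pt=lambda x,y,z:np.r_[np.array(S),u]+ex*x+ey*y+np.array([0,0,z])
    L=[[pt(x,y,.04) for x,y in((-.143,-.01),(-.143,.01),(.027,.01),(.027,-.01))],[pt(x,y,0.) for x,y in((-.143,-.018),(-.143,.018),(-.101,.018),(-.101,-.018))],[pt(.058+.025*np.cos(t),.025*np.sin(t),.056) for t in np.linspace(0,6.28,24)]]
    i=cv2.imread(f);x0,y0,x1,y1=roi;c=cv2.resize(i[y0:y1,x0:x1],None,fx=fz,fy=fz,interpolation=cv2.INTER_CUBIC)
    for q,col in zip(L,((0,0,255),(255,0,0),(0,200,0))):
        uv=(proj("scene",np.array(q))-[x0,y0]+.5)*fz;cv2.polylines(c,[uv.round().astype(np.int32)],True,col,1,cv2.LINE_AA)
    cv2.imwrite(out,c)
draw("pics/scene0.png","pics/d1.png",(.5353,-.2937),46,0,(145,245,265,305),6)
draw("pics/scene11.png","pics/d2.png",(.5775,.1666),89.5,.0876,(285,150,405,240),6)
E
```

```text
(no output)
```

View pics/d1.png

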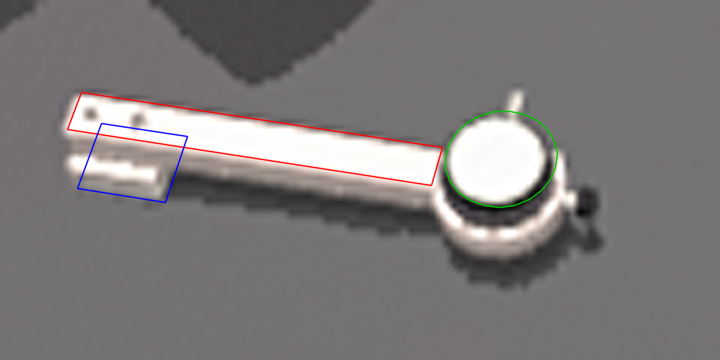

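View pics/d2.png

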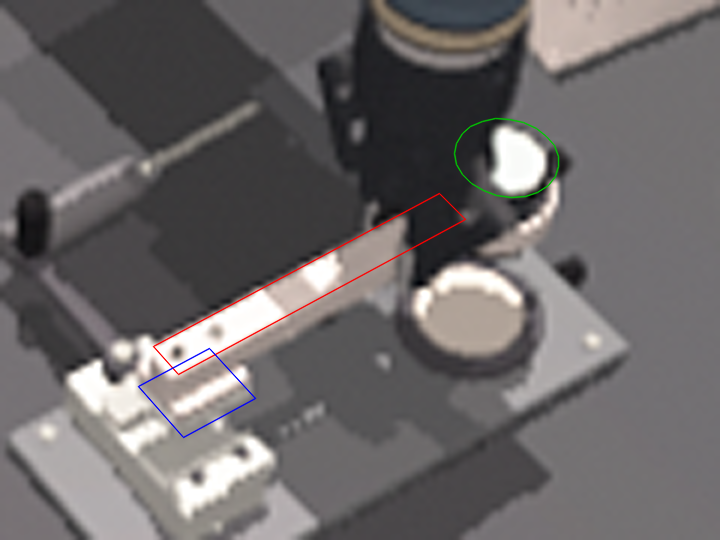

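```bash
python3 - <<'E'
from h import *
z=np.load("pics/wrist11.npz");cw=dict(camera_info("wrist"));cw["origin"]=z["o"];cw["orientation"]=z["q"];p=z["p"]
W=lambda uv,h:(onz("wrist",uv,h,cw)[0]*1000).round(1)
g=p.min(2)
for x0,x1 in((180,200),(330,350)):
    m=np.zeros(g.shape,bool);m[64:86,x0:x1]=True;b,_=blobs(m&(g>215),10);print("screw",[(c.round(1),W(c,.016)) for i,s,c in b])
dz=.0876
print("disc",W((275.5,165.5),.056+dz),"thumb",W((275.8,55.6),.029+dz))
gg=cv2.cvtColor(p,cv2.COLOR_BGR2GRAY).astype(float)
for r in (66,90,110):
    d=np.abs(np.gradient(gg[r]));L=168+np.argmax(d[168:184]);Rr=345+np.argmax(d[345:362]);a,b=W((L,r),.015),W((Rr,r),.015);print(r,L,Rr,a,b,(a+b)/2)
col=gg[35:65,215:245].mean(1);k=35+np.argmax(np.abs(np.gradient(col)));print("far edge",k,W((230,k),.015))
t=np.load("pics/top11.npz")["p"].min(2)
for c in range(228,246,4): print(c,t[186:206,c])
E
```

```text
screw [(array([188.1,  74.2]), array([518.2, 271.4,  16. ]))]
screw [(array([338.4,  72.5]), array([623. , 270.4,  16. ]))]
disc [578.6 224.9 143.6] thumb [579.2 263.8 116.6]
66 174 354 [507.5 278.5  15. ] [634.5 275.9  15. ] [571.  277.2  15. ]
90 174 354 [507.2 260.9  15. ] [634.4 258.5  15. ] [570.8 259.7  15. ]
110 175 353 [507.5 246.3  15. ] [633.8 244.1  15. ] [570.65 245.2   15.  ]
far edge 50 [548.1 287.   15. ]
228 [107 110 109 106 101 112 132 145 156 183 197 160 108  92  91  91  91  91
  91  91]
232 [111 111 111 109 110 136 199 241 246 247 243 192 131 126 113  92  90  92
  97  96]
236 [111 112 109 109 113 133 160 177 178 178 166 134  98  91  90  90  95 108
 111 114]
240 [111 111 113 109 110 136 184 205 210 214 200 154 107  91  90  91  97 108
 116 113]
244 [131 131 129 128 130 173 231 242 243 245 244 206 129 102  96  92  95 103
 114 112]
```

```bash
python3 - <<'E'
from h import *
t=np.load("pics/top11.npz")["p"].min(2).astype(float)
for c in (232,236,240,244):
    v=t[188:201,c]-t[188:201,c].min(); v=np.clip(v-.25*v.max(),0,None); r=(v*np.arange(188,201)).sum()/v.sum(); print(r,(onz("top",(c,r),.1276)*1000).round(1))
E
```

```text
194.4723865877712 [[572.9 115.9 127.6]]
194.03498542274053 [[574.6 102.  127.6]]
194.20833333333334 [[574.2  88.1 127.6]]
194.19654510556623 [[574.4  74.1 127.6]]
```

```bash
python3 - <<'E'
from h import *
a=cv2.imread("pics/scene0.png");b=cv2.imread("pics/scene11.png")
for nm,(x0,y0,x1,y1) in dict(objective=(228,200,246,222),bottle=(274,278,292,302),bar=(208,312,280,355),dishes=(308,280,350,320),screwdriver_tip=(305,165,330,185)).items(): print(nm,cv2.absdiff(a,b)[y0:y1,x0:x1].mean().round(1))
T=lambda uv,z:(onz("top",uv,z)[0]*1000).round(1)
print("hinge",T((254,213),.065),"knob",T((253,233.5),.097))
s=sense();print(s["t"],s["tcp_pos"],s["finger_gap"])
print(sign_off())
E
```

```text
objective 15.6
bottle 1.3
bar 1.2
dishes 0.7
screwdriver_tip 51.3
hinge [517.3  41.8  65. ] knob [440.3  41.8  97. ]
17.9 [0.57728601 0.16582142 0.10162981] 0.22231069418586205
the job is handed in; nothing more can be done
None
```

The job is handed in at 17.9 s: the lever is square to the groove, and the white condenser arm is held level and still above the stand.

- **Lever:** I gripped the knob and swung it about 68° until it was square to the groove, then let go. Hinge-to-knob checks in the wrist and top views came within about 1° of square. A fit to the lever's edges read about 1° further round (178.4° against the ideal 179.45°).
- **Arm:** I gripped the bar within about 2 mm of the balance point with 60 N and lifted it. The barrel stayed at the same pixels in the wrist view, so it did not tip. I then carried it over the loose things and turned it into line with the groove.
- **Final pose:**
  - The underside is at about 88 mm, roughly 31 mm above the jaws, with the tool vertical and the joints still.
  - The barrel is about 0.5 mm along and 0.7 mm across from the lamp centre in the wrist view, and the bar is within about 0.3 mm of the groove line in the top view.
  - The cameras disagree with each other by about 2 mm, so take the absolute position as good to about that.
- **Other things:** The bottle, plain bar and dishes look unchanged between the first and last pictures. My before-and-after comparison failed for the objective and the screwdriver. The robot's shadow moved across that area, which probably explains it. I saw both still in place in the last views and the arm never went near them at bench height, but I did not measure either one again.

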